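# Unclip the dust extractor's cover and take out its filter

## Task

Take the used filter out of the dust extractor for cleaning: squeeze the cover's two orange side tabs together and hold them in, work the cover until both hooks are free and lift it off without forcing it, and lay it flat, right way up, on the green mat. Then lift the filter out by its pull bar, keeping it level so that the dust stays in, and set it down upright in the blue tray. Be gentle with the tabs and the cover, put both parts down rather than dropping them, and leave the finds and tools on the table where they are.

Things in the scene. Friction and masses are not known exactly. Their poses are not given: they have to be found in the camera images.
- unit: bench dust extractor, heavy grey housing 260 (x) x 240 (y) x 112 high, cannot move. Origin: middle of its underside; z up, control panel at -x, hose at +x. In the middle of its top is a filter pocket, 98 (x) x 52 (y), floor 50 above the table. A dark steel seat frame (124 x 104 x 12 high) is screwed around the mouth; the cover lies on its rim.
- mouth (a point): nominal middle of the seat frame, at rim height, 124 above the table, fixed to the housing, axes as the unit's. The frame is screwed on through slots: it stands up to 4.5 mm to the +y or -y side of this point, and no reading tells how far (the cover does not follow it). Its opening is 96 (x) x 57.6 (y); its two long sides are lips 5 thick under which the cover's hooks catch.
- cover_grip (a point): snap-fit cover: white plate 112 (x) x 76 (y) x 3, 70 g, with a white boss (34 x 24) and two orange spring tabs beside it. This point: centre, half-way up the tabs, 13.5 above the plate's underside; y from tab_right to tab_left, z up. Tabs: upright, 22 wide (x), 4 thick, outer faces 48 apart, tops 24 above the plate's underside. A skirt (93 x 48) reaches 10.5 below the plate.
- cover: the same cover; origin: centre of the plate's underside (laid down, it stands on its skirt, origin 10.5 up). The skirt fits in the frame's opening with 4.8 mm of play either way along y. A hook on each tab catches under the frame's lip. With both tabs at their stops both hooks are free only while the cover is within 0.8 mm of the opening's middle; else one still holds, felt after 1 mm of lift.
- tab_left (a joint): how far the tab on the cover's +y side is pressed in: 0 (sprung out) to 0.007 m (at its stop). It starts to give at about 3 N and is at the stop with 9 N; it cracks above 35 N. Squeezed, the cover is held by its tabs and can be slid and lifted; forcing it against the frame with more than 20 N breaks it.
- tab_right (a joint): the same for the tab on the cover's -y side.
- filter_grip (a point): filter cartridge: pleated block in a blue frame, 88 (x) x 42 (y) x 36 high, 120 g, standing loosely in the pocket under the cover (5 mm play each way). A blue pull bar, 10 thick (x), 34 long (y), stands on its middle, top 62 above the cartridge's underside. This point: on the bar, 53 above the underside. Axes as the unit's, z up.
- filter: the same cartridge; origin at the centre of its underside, same axes.
- mat: flat green mat fixed on the table, 180 (x) x 160 (y) x 3 thick; origin: centre of its underside.
- tray: shallow blue tray, fixed, 200 (x) x 150 (y) x 30 high, walls and floor 4 thick; origin: centre of its underside.
- sherd_dark: bystander: dark grey potsherd, curved, 75 x 55 x 16; origin: centre of its underside
- sherd_grey: bystander: mid-grey potsherd, curved, 60 x 45 x 13; origin: centre of its underside
- sherd_red: bystander: red-brown potsherd, curved, 55 x 50 x 13; origin: centre of its underside
- brick: bystander: terracotta brick fragment, about 97 x 55 x 42; origin: centre of its underside
- whorl: bystander: brown clay spindle whorl, a ring 36 across and 16 high; origin: centre of its underside
- brush: bystander: flat dusting brush with a wooden handle, 170 long, 20 high, lying down; origin: centre of its underside
- jar: bystander: small screw-top sample jar, 48 across, 60 high; origin: centre of its underside
Not all that is in view belongs to the job. Of the things that look like the cover, the middle-sized one is meant.

How it is judged:
By the outcome, as a careful person would: the job done as asked, in the order asked, and still so for the second after the job is handed in, with the robot touching nothing.
It also fails if it takes over 70 s, if anything falls off the work surface, if the arm or the gripper's body presses on something with over 40 N, if the wrist force passes 120 N, or if a joint passes its speed limit or range.

## Robot

A 6-joint arm with a two-finger parallel gripper is mounted at the origin on the work surface. World frame = base frame: x ahead of the robot, y to its left, z up, the work surface at z = 0. Lengths are in m, angles in rad, forces in N, time in s.
With the tool pointing down it reaches from about 0.375 to 0.9 m from the base axis. Payload 3.1 kg.
Tool frame: the origin (TCP) lies midway between the tips of the shut fingers; the grasp point (between the pads) lies robot.tcp_to_grasp behind it (robot.tcp_to_grasp is the distance from the TCP to the grasp point, in m); z points along the fingers, y is the direction in which the jaws open and shut (so a half turn about z gives the same grasp; the last joint's range is limited). The gripper opens to 87 mm and grips with 3 to 60 N. Pads are 19 mm wide; open, the fingers measure 117 mm over their backs; the gripper's body (75 mm by 190 mm) begins 51 mm behind the grasp point.
Start: joints at [-1.405, 0.527, 1.433, -0, 1.181, -0.178], TCP at [0.211, -0.588, 0.186] pointing down, gripper open.
Joint ranges: [-3.08, 3.08], [-0.75, 2.2], [0.22, 2.44], [-1.43, 4.57], [0, 2.65], [-2.85, 2.85]. Speed limits (rad/s): [2.79, 2.79, 3.14, 3.14, 3.14, 3.14].

## Interface

Orientations are given as a unit quaternion [x, y, z, w].
In Python, from rig import robot, cams, nets gives the robot as it stands. The module is installed in compiled form; this text tells all that it offers.
- The arm moves only by the tool play_rows, never from a script. Its argument "commands" is a list of rows, each an object of numbers: "x", "y", "z": the shift along the tool's x, y, z in mm; "spin": the turn about the tool's z in rad. In form: [{"x": .., "y": .., "z": .., "spin": ..}, ...]. A call has 1 to 8 rows; each row shifts and turns the pose as measured when the row begins, along the tool's axes as they then stand; what a row does not reach is not made up. A row lasts 1/10 s, in which the tool goes at most 50 mm and 8.59 degrees, less where a joint would pass 70% of its speed; a pose out of reach is approached as far as the arm can. A call is refused whole if a number of a shift passes 50 or a number of a turn 0.15, either way. A call with a gripper value outside its range is refused whole. "grip" is the opening, from 0 (shut) to 1 (fully open), set as the call begins (left out, the last holds). The fingers move at their own pace and stop on an object; "newtons" is the grip in N (left out, the last holds). Time passes only in rows, so rows that do not move let the fingers close. It gives the time, the measured TCP pose, the force and the opening at its end, in the units of the state.
- robot.get_obs(): the state, without advancing time (a new reading comes with each control period).
- cams.camera(name): name is "side" or "top" or "wrist"; returns a dict with "img" (480x640x3 uint8, red, green, blue), "fx", "fy", "cx", "cy" (pixels), "world_to_cam" (4x4, takes a point from world to camera coordinates); the wrist camera has in their place "mount" (4x4, takes a point from camera to tool coordinates, whose origin is the TCP and whose axes are the flange's). Camera axes: x right, y up, looking along -z (the intrinsics and any distortion apply to the point x, -y, -z); pixel columns grow to the right and rows downward; lengths in m; the calibration is good to about 2 mm. A picture is of the moment at which its call begins: read the wrist's pose just before it. There is no depth.
- robot.hand_in(): hands the job in, once; it reports no verdict.
Trained networks look in a picture, given as the dict that the camera call returned (one of the last four; its "shot" number tells which), for a name from the list of things; names that differ only in an ending like _2 or _b are one class to them, and where a whole thing is asked for, a point or a joint stands for the part that bears it (a point fixed in the world has none). Each returns a list of dicts, best first, with "conf" (0 to 1); they miss things now and then, are a little off and sometimes report something else, mostly with a low value. They report only what shows in the picture. A call takes as long as a camera call. They do not tell look-alikes from the thing itself.
- nets.outline_of(picture, name): "region" (480x640 bool, what is visible of it) and "pixel" ([column, row] in pixels, amid what is visible of it).
The state is a dict: "time": time; "q": joint angles; "joint_velocities": joint speeds; "joint_torque": joint torques, N m; "position": TCP position; "tool_rot": TCP orientation; "ft_force": force on the tool from outside, world axes, zero at the start; "moment": the same for the moment, N m; "grip_width": finger opening in m.
Only numpy, scipy, OpenCV 4.12 (cv2) and the standard library are available. Lean on these libraries where they do the work, as an engineer would, in place of code of your own. Each camera call takes 0.05 s, during which the arm holds its last target.

## Working session

There is one attempt and no reset: what is moved stays moved. The work goes in short steps, Python scripts to look and compute and a tool call to move; the robot and the scene stay as the last step left them, time stands still between calls to the robot, and variables do not carry over. Pictures are saved under pics/ and viewed, and the job is handed in when it is done.

Besides the shell and the picture viewer there is one more tool, called after "Call:" by a JSON object that holds its "fn" and its "kwargs", one argument or row to a line. play_rows: Moves the arm, as the interface text tells. Its arguments: {"type":"object","properties":{"commands":{"type":"array"},"grip":{"type":"number"},"newtons":{"type":"number"}},"required":["commands"]}

```bash
mkdir -p pics; ls; cat > h.py <<'E'
import numpy as np, cv2
from rig import robot, cams, nets
def save(n,c): cv2.imwrite(f'pics/{n}.png',c['img'][:,:,::-1])
E
python3 - <<'E'
from h import *
o=robot.get_obs()
print({k:np.round(v,4) for k,v in o.items()}, robot.tcp_to_grasp)
for n in ['side','top','wrist']:
    c=cams.camera(n); save(n+'0',c)
    print(n,{k:(np.round(v,4).tolist() if not np.isscalar(v) else v) for k,v in c.items() if k!='img'})
E
```

```text
pics
{'time': np.float64(0.0), 'q': array([-1.4045,  0.5285,  1.4339,  0.    ,  1.1814, -0.1785]), 'joint_velocities': array([ 0.0006, -0.    , -0.0001, -0.0013,  0.0003,  0.0018]), 'joint_torque': array([-7.00000e-04, -4.40039e+01, -1.76593e+01,  6.32000e-02,
        5.82000e-02, -2.00000e-04]), 'position': array([ 0.2111, -0.5874,  0.185 ]), 'tool_rot': array([ 0.9852,  0.1715,  0.    , -0.0011]), 'ft_force': array([ 0.1241, -0.415 ,  0.3732]), 'moment': array([-0.0302,  0.0175, -0.0296]), 'grip_width': np.float64(0.0867)} 0.0187
side {'fx': 590.0869369135968, 'fy': 590.0869369135968, 'cx': 320.61598144882254, 'cy': 244.13963210023945, 'world_to_cam': [[0.9843, -0.1764, 0.0032, -0.5035], [0.1069, 0.6103, 0.7849, -0.1177], [-0.1404, -0.7722, 0.6196, -1.5771], [0.0, 0.0, 0.0, 1.0]], 'shot': 1}
top {'fx': 453.0759556342913, 'fy': 453.0759556342913, 'cx': 318.67021212230975, 'cy': 238.21805601341612, 'world_to_cam': [[-0.0157, -0.9999, 0.0048, -0.0382], [0.9853, -0.0146, 0.1702, -0.5329], [-0.1701, 0.0074, 0.9854, -1.0945], [0.0, 0.0, 0.0, 1.0]], 'shot': 2}
wrist {'fx': 384.7039483053627, 'fy': 384.7039483053627, 'cx': 324.0227903974023, 'cy': 241.62042193318283, 'mount': [[-0.0019, 0.9685, 0.2491, 0.068], [1.0, 0.0019, 0.0003, 0.0003], [-0.0002, 0.2491, -0.9685, -0.1994], [0.0, 0.0, 0.0, 1.0]], 'shot': 3}
```

View pics/top0.png

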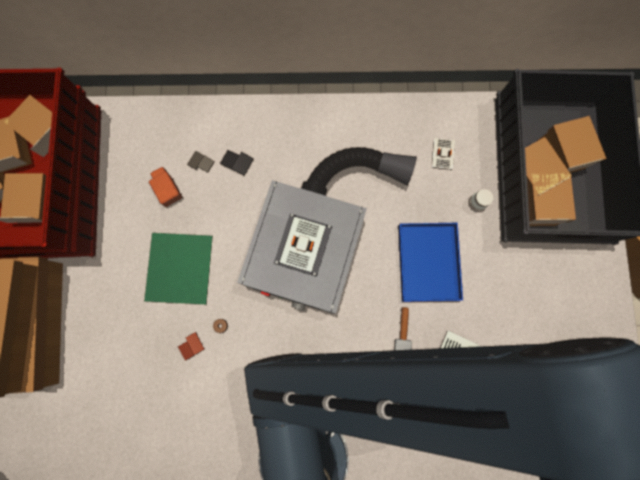

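View pics/side0.png

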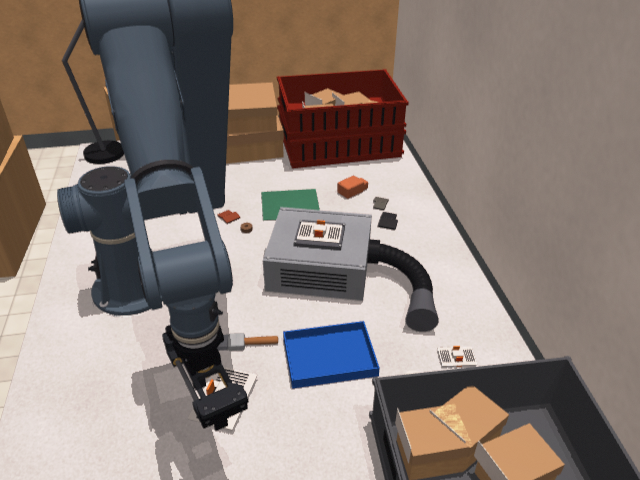

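View pics/wrist0.png

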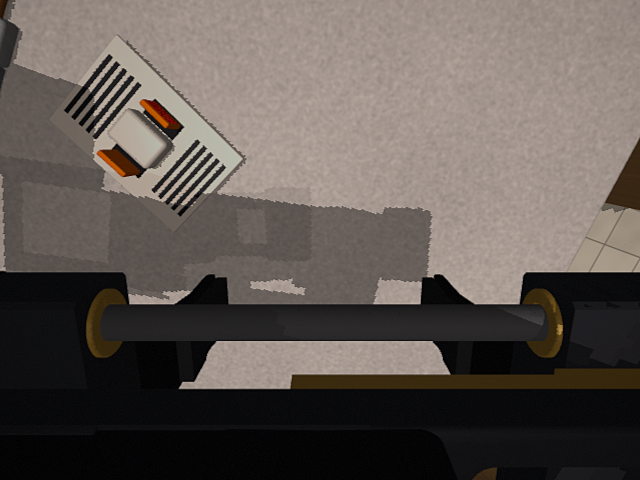

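```bash
cat >> h.py <<'E'
from scipy.spatial.transform import Rotation as Ro
def w2c(c,o=None):
    if 'world_to_cam' in c: return np.array(c['world_to_cam'])
    T=np.eye(4);T[:3,:3]=Ro.from_quat(o['tool_rot']).as_matrix();T[:3,3]=o['position']
    return np.linalg.inv(T@np.array(c['mount']))
def topl(c,uv,z,o=None):
    W=np.linalg.inv(w2c(c,o)); uv=np.atleast_2d(uv).astype(float)
    d=np.c_[(uv[:,0]-c['cx'])/c['fx'],-(uv[:,1]-c['cy'])/c['fy'],-np.ones(len(uv))]@W[:3,:3].T
    p=W[:3,3]; return p+d*((z-p[2])/d[:,2])[:,None]
def proj(c,P,o=None):
    P=np.atleast_2d(P); q=P@w2c(c,o)[:3,:3].T+w2c(c,o)[:3,3]
    return np.c_[c['cx']+c['fx']*q[:,0]/-q[:,2], c['cy']+c['fy']*-q[:,1]/-q[:,2]]
def rect(c,reg,z,o=None):
    ct,_=cv2.findContours(reg.astype(np.uint8),cv2.RETR_EXTERNAL,cv2.CHAIN_APPROX_NONE)
    k=max(ct,key=cv2.contourArea)[:,0]; P=topl(c,k,z,o)[:,:2]*1000
    (x,y),(w,h),a=cv2.minAreaRect(P.astype(np.float32))
    if w<h: w,h,a=h,w,a+90
    return np.round([x,y,w,h,(a+90)%180-90],1)
E
python3 - <<'E'
from h import *
for n in ['top','side']:
    c=cams.camera(n)
    for nm,z in [('cover',.127),('mat',.003),('tray',.03),('unit',.112)]:
        for r in nets.outline_of(c,nm)[:3]:
            print(n,nm,round(r['conf'],2),np.round(r['pixel']),r['region'].sum(),rect(c,r['region'],z))
E
```

```text
top cover 0.82 [456. 340.] 362 [ 282.2 -359.5   81.2   33.    89.1]
top cover 0.76 [445. 150.] 578 [ 722.  -351.    73.5   49.4   -7.9]
top cover 0.61 [300. 244.] 1572 [505.3  -7.9 113.5  80.9 -17.6]
top mat 0.65 [180. 268.] 4258 [466.8 316.4 179.3 161.5  -3.4]
top mat 0.56 [322. 233.] 12099 [605.6 -53.8 529.8 317.1 -30.8]
top mat 0.42 [302. 246.] 1587 [524.7  -2.1 126.6  88.6 -18.1]
top tray 0.95 [429. 259.] 4700 [ 472.5 -326.   201.5  154.6    0. ]
top unit 0.57 [321. 234.] 11939 [581.1 -51.7 476.2 285.9 -31. ]
side cover 0.93 [319. 230.] 730 [ 5.081e+02 -1.000e-01  1.143e+02  8.680e+01 -1.370e+01]
side cover 0.85 [456. 357.] 624 [ 713.8 -477.1   69.8   54.6   -8.3]
side cover 0.61 [242. 342.] 645 [ 286.8 -360.8  123.9   48.5  -10. ]
side mat 0.92 [287. 201.] 1219 [468.1 318.4 179.8 165.6  -3.8]
side mat 0.29 [380. 202.] 133 [754.2 269.5  63.9  39.8  69.4]
side tray 0.94 [328. 356.] 4953 [ 471.8 -339.5  202.9  176.     1. ]
side tray 0.41 [228. 218.] 201 [272.9 245.2  63.9  52.2 -64.4]
side unit 0.81 [335. 263.] 10139 [ 560.7 -122.1  437.3  429.2  -18. ]
side unit 0.62 [388. 222.] 265 [706.6  32.3  75.   49.6  64.6]
```

Call:
{"fn": "play_rows", "kwargs": {
  "commands": [
    {"x": 32,"y": -32,"z": -14},
    {"x": 32,"y": -32,"z": -14},
    {"x": 32,"y": -32,"z": -14},
    {"x": 32,"y": -32,"z": -14},
    {"x": 32,"y": -32,"z": -14},
    {"x": 32,"y": -32,"z": 0},
    {"x": 32,"y": -32,"z": 0},
    {"x": 32,"y": -32,"z": 0}
  ],
  "grip": 1
}}

```text
invalid input
```

Call:
{"fn": "play_rows", "kwargs": {
  "commands": [
    {"x": 32,"y": -32,"z": -14,"spin": 0},
    {"x": 32,"y": -32,"z": -14,"spin": 0},
    {"x": 32,"y": -32,"z": -14,"spin": 0},
    {"x": 32,"y": -32,"z": -14,"spin": 0},
    {"x": 32,"y": -32,"z": -14,"spin": 0},
    {"x": 32,"y": -32,"z": 0,"spin": 0},
    {"x": 32,"y": -32,"z": 0,"spin": 0},
    {"x": 32,"y": -32,"z": 0,"spin": 0}
  ]
}}

```text
time: 1.45
position: [0.3699, -0.2576, 0.2579]
tool_rot: [0.986, 0.166, 0.002, 0.004]
ft_force: [0.7, -0.6, -0.8]
grip_width: 0.0871
```

Call:
{"fn": "play_rows", "kwargs": {
  "commands": [
    {"x": 28,"y": -37,"z": 0,"spin": 0.14},
    {"x": 23,"y": -41,"z": 0,"spin": 0.14},
    {"x": 17,"y": -44,"z": 0,"spin": 0.14},
    {"x": 11,"y": -46,"z": 0,"spin": 0.14},
    {"x": 4,"y": -47,"z": 0,"spin": 0.07},
    {"x": 1,"y": -47,"z": 0,"spin": 0},
    {"x": 0,"y": 0,"z": 0,"spin": 0}
  ]
}}

```text
time: 2.15
position: [0.4478, 0.0035, 0.2588]
tool_rot: [0.993, -0.121, 0.007, 0.003]
ft_force: [-0.9, -0.6, 0.8]
grip_width: 0.0871
```

```bash
python3 - <<'E'
from h import *
o=robot.get_obs(); print(o['position'],Ro.from_quat(o['tool_rot']).as_matrix().round(3).tolist())
c=cams.camera('wrist'); save('w1',c)
for nm,z in [('cover',.127),('tab_left',.148),('tab_right',.148)]:
    for r in nets.outline_of(c,nm)[:2]:
        print(nm,round(r['conf'],2),np.round(r['pixel']),r['region'].sum(),rect(c,r['region'],z,o))
c=cams.camera('top'); save('t1',c)
for r in nets.outline_of(c,'cover')[:3]: print(round(r['conf'],2),np.round(r['pixel']),r['region'].sum(),rect(c,r['region'],.127))
E
```

```text
[0.44782269 0.00347374 0.25880729] [[0.971, -0.24, 0.013], [-0.24, -0.971, -0.008], [0.014, 0.005, -1.0]]
cover 0.81 [318. 151.] 12373 [506.1  -7.8 112.9  78.  -17.6]
tab_left 0.74 [290. 156.] 208 [513.3  13.4  21.7   6.1 -19.2]
tab_left 0.41 [25.  5.] 205 [661.5 173.2  20.8   5.8  76.1]
tab_right 0.69 [348. 159.] 199 [499.8 -27.7  21.8   6.1 -20.4]
0.76 [445. 148.] 632 [ 722.3 -349.1   74.3   53.6   -8.3]
0.5 [401. 347.] 844 [ 280.9 -232.3  152.1   38.    -9.9]
```

View pics/w1.png

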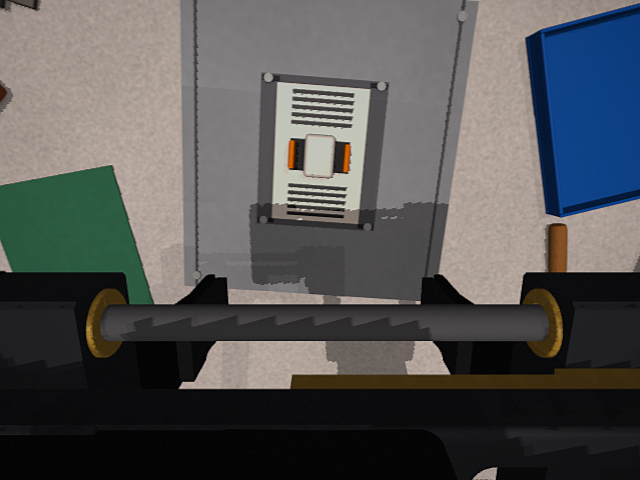

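View pics/t1.png

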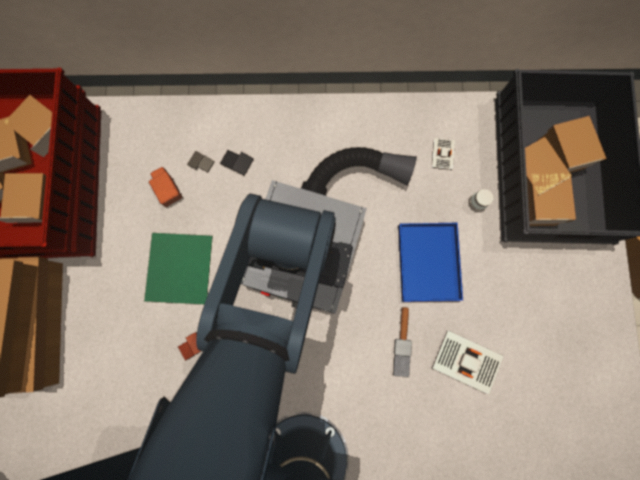

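```bash
python3 - <<'E'
from h import *
im=cv2.imread('pics/w1.png'); 
cv2.imwrite('pics/w1z.png',cv2.resize(im[55:245,240:410],None,fx=4,fy=3.15*1,interpolation=cv2.INTER_CUBIC) if 0 else cv2.resize(im[60:250,235:410],None,fx=3.1,fy=3.1,interpolation=cv2.INTER_CUBIC))
E
```

```text
(no output)
```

View pics/w1z.png

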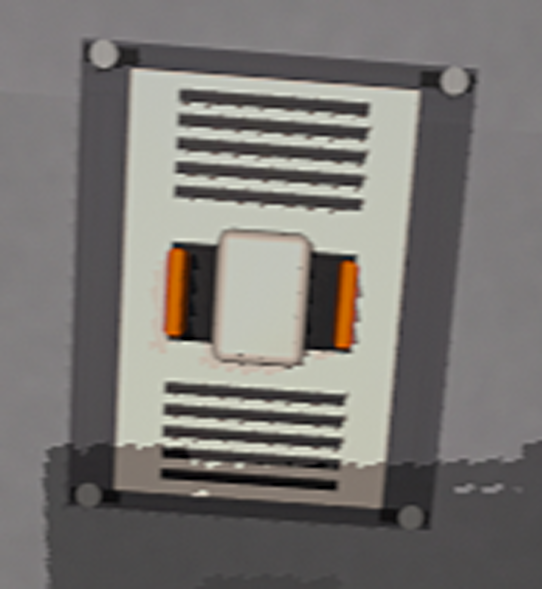

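```bash
cat > c.py <<'E'
from h import *
o={'position':[0.44782269,0.00347374,0.25880729],'tool_rot':None}
M=np.array([[0.971,-0.24,0.013],[-0.24,-0.971,-0.008],[0.014,0.005,-1.0]])
o['tool_rot']=Ro.from_matrix(M).as_quat()
c={'fx':384.7039,'fy':384.7039,'cx':324.0228,'cy':241.62,'mount':[[-0.0019,0.9685,0.2491,0.068],[1.0,0.0019,0.0003,0.0003],[-0.0002,0.2491,-0.9685,-0.1994],[0,0,0,1]]}
z=lambda p:np.array(p)/3.1+[235,60]
F=topl(c,z([(83,38),(477,68),(430,528),(70,502)]),.124,o)[:,:2]*1e3
P=topl(c,z([(130,68),(420,88),(382,512),(114,490)]),.127,o)[:,:2]*1e3
for q in (F,P):
    print(q.mean(0), np.degrees(np.arctan2(*(q[0]+q[1]-q[2]-q[3])[::-1])),np.degrees(np.arctan2(*(q[0]+q[3]-q[1]-q[2])[::-1])), np.linalg.norm(q-np.roll(q,1,0),axis=1))
d=P.mean(0)-F.mean(0); a=np.radians(-17.8); print('cover rel frame y',-np.sin(a)*d[0]+np.cos(a)*d[1],np.cos(a)*d[0]+np.sin(a)*d[1])
E
python3 c.py
```

```text
[506.40425867  -8.92696953] -17.937246145691557 71.86562847340882 [123.40752774 103.50290953 123.86748501 103.3151556 ]
[505.70256676  -7.73319865] -17.8971126684995 71.76595165180923 [111.60858271  75.80865437 113.16155451  76.060894  ]
cover rel frame y 0.9221204116477583 -1.0330316421010963
```

Call:
{"fn": "play_rows", "kwargs": {
  "commands": [
    {"x": 20,"y": -1,"z": 20,"spin": 0.036},
    {"x": 20,"y": -1,"z": 20,"spin": 0.036},
    {"x": 15,"y": -2,"z": 20,"spin": 0},
    {"x": 2,"y": 1,"z": 18,"spin": 0},
    {"x": 0,"y": 0,"z": 10,"spin": 0},
    {"x": 0,"y": 0,"z": 0,"spin": 0}
  ]
}}

```text
time: 3.05
position: [0.5064, -0.0285, 0.1697]
tool_rot: [0.985, -0.172, 0.009, 0.005]
ft_force: [-1.0, -0.1, -0.1]
grip_width: 0.0873
```

```bash
cat > s.py <<'E'
from h import *
import sys
def st(tx=None,ty=None,tz=None,yaw=None):
    o=robot.get_obs(); M=Ro.from_quat(o['tool_rot']).as_matrix(); p=o['position']*1e3
    print('t',round(float(o['time']),2),'p',p.round(2),'yaw',round(np.degrees(np.arctan2(M[1,0],M[0,0])),2),'zax',M[:,2].round(4),'f',o['ft_force'].round(2),'m',o['moment'].round(2),'w',round(o['grip_width']*1e3,2))
    if tx is not None:
        d=M.T@(np.array([tx,ty,tz])-p); print('tool d',d.round(1), 'spin', None if yaw is None else round(-(np.radians(yaw)-np.arctan2(M[1,0],M[0,0])),3))
    return o
if __name__=='__main__': st(*map(float,sys.argv[1:]))
E
python3 s.py 505.8 -7.6 131 -18
```

```text
t 3.05 p [506.44 -28.5  169.65] yaw -19.77 zax [ 0.0153 -0.0129 -0.9998] f [-0.98 -0.13 -0.11] m [ 0.08  0.   -0.02] w 87.28
tool d [ -8.4 -19.7  38.4] spin -0.031
```

```bash
python3 -c "
from s import *
st(); o=robot.get_obs(); c=cams.camera('wrist'); save('w2',c); print(o['joint_velocities'].round(3))
for nm,z in [('cover',.127)]:
    for r in nets.outline_of(c,nm)[:2]: print(nm,round(r['conf'],2),np.round(r['pixel']),r['region'].sum(),rect(c,r['region'],z,o))
st(505.8,-7.6,131,-18)
"
```

```text
t 3.05 p [506.44 -28.5  169.65] yaw -19.77 zax [ 0.0153 -0.0129 -0.9998] f [-0.98 -0.13 -0.11] m [ 0.08  0.   -0.02] w 87.28
[-0.024 -0.006 -0.008  0.     0.007 -0.001]
cover 0.71 [292. 238.] 14831 [519.1 -11.1  86.1  76.  -18.1]
t 3.15 p [507.33 -28.24 171.07] yaw -19.72 zax [ 0.0181 -0.0136 -0.9997] f [-1.3  -0.13 -0.17] m [ 0.04  0.02 -0.03] w 86.97
tool d [ -9.3 -19.2  39.8] spin -0.03
```

View pics/w2.png

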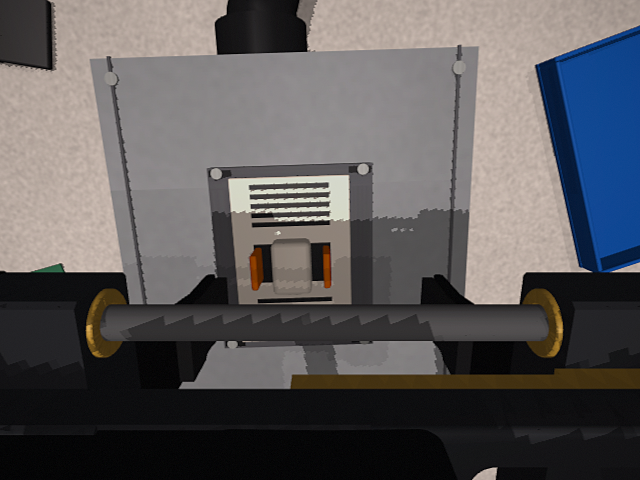

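```bash
python3 -c "
from s import *
for i in range(6):
    st(); cams.camera('wrist')
"
```

```text
t 3.15 p [507.33 -28.24 171.07] yaw -19.72 zax [ 0.0181 -0.0136 -0.9997] f [-1.3  -0.13 -0.17] m [ 0.04  0.02 -0.03] w 86.97
t 3.2 p [507.74 -28.01 171.58] yaw -19.69 zax [ 0.0194 -0.0139 -0.9997] f [0.35 0.36 0.14] m [0.12 0.01 0.04] w 86.68
t 3.25 p [507.95 -27.8  171.86] yaw -19.66 zax [ 0.0201 -0.0141 -0.9997] f [-0.35  0.59 -0.03] m [ 0.04 -0.    0.06] w 87.08
t 3.3 p [508.05 -27.61 171.99] yaw -19.64 zax [ 0.0205 -0.0141 -0.9997] f [-0.35 -0.36  0.54] m [0.09 0.02 0.02] w 86.86
t 3.35 p [508.05 -27.48 171.98] yaw -19.62 zax [ 0.0205 -0.0142 -0.9997] f [-0.1  -0.68  0.22] m [ 0.07  0.07 -0.02] w 86.93
t 3.4 p [508.   -27.37 171.89] yaw -19.61 zax [ 0.0204 -0.0141 -0.9997] f [-0.24 -0.26 -0.8 ] m [0.13 0.01 0.04] w 87.0
```

Call:
{"fn": "play_rows", "kwargs": {
  "commands": [
    {"x": -4,"y": -10,"z": 0,"spin": -0.03},
    {"x": -4,"y": -9,"z": 2,"spin": 0},
    {"x": 0,"y": 0,"z": 4,"spin": 0},
    {"x": 0,"y": 0,"z": 4,"spin": 0}
  ]
}}

```text
time: 3.85
position: [0.5071, -0.0041, 0.1623]
tool_rot: [0.988, -0.153, 0.013, 0.005]
ft_force: [-0.0, 0.0, -0.7]
grip_width: 0.0871
```

```bash
python3 -c "
from s import *
for i in range(4):
    o=st(505.8,-7.6,131,-18); c=cams.camera('wrist')
save('w3',c)
for nm,z in [('tab_left',.148),('tab_right',.148)]:
    for r in nets.outline_of(c,nm)[:2]:
        print(nm,round(r['conf'],2),np.round(r['pixel']),r['region'].sum(),rect(c,r['region'],z,o))
"
```

```text
t 3.85 p [507.14  -4.14 162.28] yaw -17.63 zax [ 0.0233 -0.0144 -0.9996] f [-0.03  0.01 -0.67] m [0.01 0.08 0.03] w 87.12
tool d [-1.1  3.5 31.3] spin 0.006
t 3.9 p [506.48  -4.06 161.55] yaw -17.65 zax [ 0.0215 -0.0139 -0.9997] f [-0.03 -0.41  0.5 ] m [ 0.08  0.03 -0.  ] w 87.04
tool d [-0.3  3.4 30.6] spin 0.006
t 3.95 p [506.51  -4.34 161.75] yaw -17.68 zax [ 0.0213 -0.0139 -0.9997] f [ 0.18 -0.06  0.35] m [ 0.04  0.06 -0.01] w 87.01
tool d [-0.4  3.1 30.8] spin 0.006
t 4.0 p [506.82  -4.61 162.01] yaw -17.69 zax [ 0.0219 -0.0141 -0.9997] f [ 0.64 -0.38 -0.02] m [ 0.11  0.1  -0.02] w 86.73
tool d [-0.8  2.9 31. ] spin 0.005
tab_left 0.67 [291. 259.] 398 [515.1  13.   26.5   5.2 -18.8]
tab_right 0.89 [364. 257.] 431 [502.2 -27.8  25.9   6.3 -18.5]
```

View pics/w3.png

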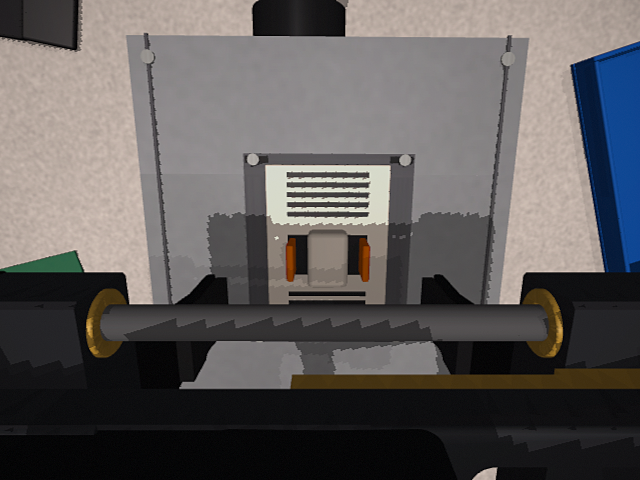

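Call:
{"fn": "play_rows", "kwargs": {
  "commands": [
    {"x": 0,"y": 2,"z": 6,"spin": 0},
    {"x": 0,"y": 1,"z": 6,"spin": 0},
    {"x": 0,"y": 0,"z": 6,"spin": 0},
    {"x": 0,"y": 0,"z": 5,"spin": 0},
    {"x": 0,"y": 0,"z": 3,"spin": 0},
    {"x": 0,"y": 0,"z": 0,"spin": 0},
    {"x": 0,"y": 0,"z": 0,"spin": 0}
  ]
}}

```text
time: 4.85
position: [0.5069, -0.0094, 0.1337]
tool_rot: [0.988, -0.155, 0.012, 0.005]
ft_force: [-0.3, -0.5, 1.0]
grip_width: 0.0867
```

```bash
python3 s.py 506.2 -7.6 131 -18
```

```text
t 4.85 p [506.87  -9.35 133.68] yaw -17.81 zax [ 0.0222 -0.0143 -0.9997] f [-0.26 -0.54  1.  ] m [ 0.07  0.   -0.02] w 86.74
tool d [-1.2 -1.5  2.6] spin 0.003
```

Call:
{"fn": "play_rows", "kwargs": {
  "commands": [
    {"x": -1,"y": -2,"z": 3,"spin": 0},
    {"x": 0,"y": 0,"z": 0,"spin": 0},
    {"x": 0,"y": 0,"z": 0,"spin": 0}
  ]
}}

```text
time: 5.15
position: [0.507, -0.0069, 0.1308]
tool_rot: [0.988, -0.155, 0.013, 0.005]
ft_force: [-0.7, -0.3, -0.1]
grip_width: 0.0873
```

```bash
python3 s.py 506.2 -7.6 131 -18
```

```text
t 5.15 p [506.95  -6.93 130.78] yaw -17.8 zax [ 0.0232 -0.0144 -0.9996] f [-0.72 -0.29 -0.13] m [ 0.05 -0.01  0.02] w 87.28
tool d [-0.5  0.9 -0.2] spin 0.003
```

Good. Close gently.

Call:
{"fn": "play_rows", "kwargs": {
  "commands": [
    {"x": 0,"y": 0,"z": 0,"spin": 0},
    {"x": 0,"y": 0,"z": 0,"spin": 0},
    {"x": 0,"y": 0,"z": 0,"spin": 0},
    {"x": 0,"y": 0,"z": 0,"spin": 0},
    {"x": 0,"y": 0,"z": 0,"spin": 0}
  ],
  "grip": 0,
  "newtons": 6
}}

```text
time: 5.65
position: [0.5073, -0.0069, 0.1312]
tool_rot: [0.988, -0.155, 0.013, 0.005]
ft_force: [1.3, -0.7, -0.4]
grip_width: 0.0549
```

```bash
python3 s.py 506.2 -7.6 131 -18
```

```text
t 5.65 p [507.31  -6.92 131.25] yaw -17.79 zax [ 0.0243 -0.0147 -0.9996] f [ 1.31 -0.72 -0.41] m [0.03 0.02 0.03] w 54.93
tool d [-0.9  1.   0.2] spin 0.004
```

Call:
{"fn": "play_rows", "kwargs": {
  "commands": [
    {"x": 0,"y": 0,"z": 0,"spin": 0},
    {"x": 0,"y": 0,"z": 0,"spin": 0},
    {"x": 0,"y": 0,"z": 0,"spin": 0},
    {"x": 0,"y": 0,"z": 0,"spin": 0}
  ],
  "newtons": 14
}}

```text
time: 6.05
position: [0.5073, -0.007, 0.1313]
tool_rot: [0.988, -0.155, 0.013, 0.005]
ft_force: [-0.1, 0.6, 0.8]
grip_width: 0.0232
```

```bash
python3 s.py 506.2 -7.6 131 -18
```

```text
t 6.05 p [507.31  -6.99 131.27] yaw -17.8 zax [ 0.0243 -0.0148 -0.9996] f [-0.05  0.55  0.83] m [0.05 0.01 0.01] w 23.23
tool d [-0.9  0.9  0.3] spin 0.004
```

```bash
python3 -c "
from s import *
c=cams.camera('wrist'); save('w4',c); c=cams.camera('side'); cv2.imwrite('pics/s4.png',cv2.resize(c['img'][150:320,220:420,::-1],None,fx=3.5,fy=3.5,interpolation=cv2.INTER_CUBIC)); st()
"
```

```text
t 6.15 p [507.31  -6.96 131.26] yaw -17.8 zax [ 0.0243 -0.0147 -0.9996] f [ 1.22 -0.57 -0.75] m [-0.01  0.05 -0.03] w 15.09
```

View pics/w4.png

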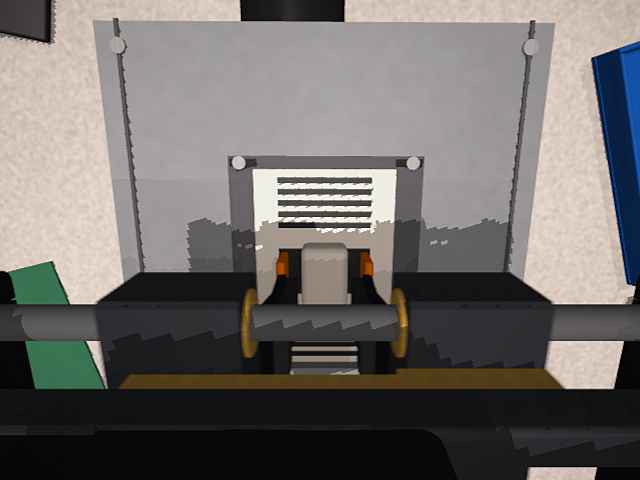

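View pics/s4.png

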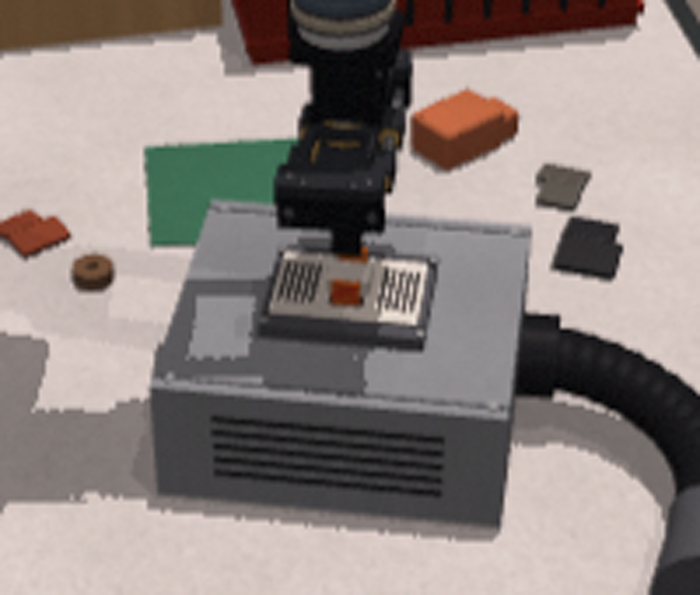

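```bash
python3 -c "
from s import *
c=cams.camera('side'); o=st()
T=o['position']
for p in [T, T+[0,0,.0187],[.5065,-.0078,.148],[.5065,-.0078,.127]]: print((proj(c,p)-[220,150])*3.5, proj(c,p))
im=cv2.resize(c['img'][200:260,290:350,::-1],None,fx=9,fy=9,interpolation=cv2.INTER_CUBIC)
cv2.imwrite('pics/s5.png',im)
print((proj(c,T)-[290,200])*9)
c=cams.camera('wrist'); save('w5',c); print(proj(c,T,o))
"
```

```text
t 6.2 p [507.32  -6.98 131.27] yaw -17.8 zax [ 0.0243 -0.0147 -0.9996] f [-0.24 -0.07  0.17] m [0.05 0.1  0.02] w 11.25
[[348.90944452 282.85221847]] [[319.68841272 230.81491956]]
[[348.96398921 262.94643404]] [[319.70399692 225.12755258]]
[[348.07783941 265.80762537]] [[319.45081126 225.94503582]]
[[348.02403536 288.11074844]] [[319.43543867 232.3173567 ]]
[[267.19571447 277.33427606]]
[[323.99398331 271.6476858 ]]
```

View pics/s5.png

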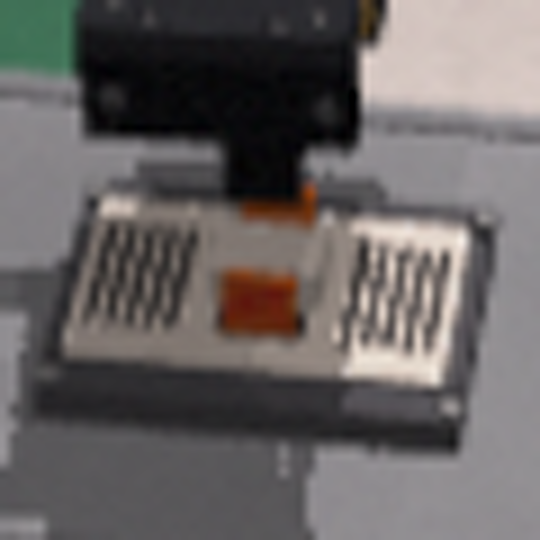

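View pics/w5.png

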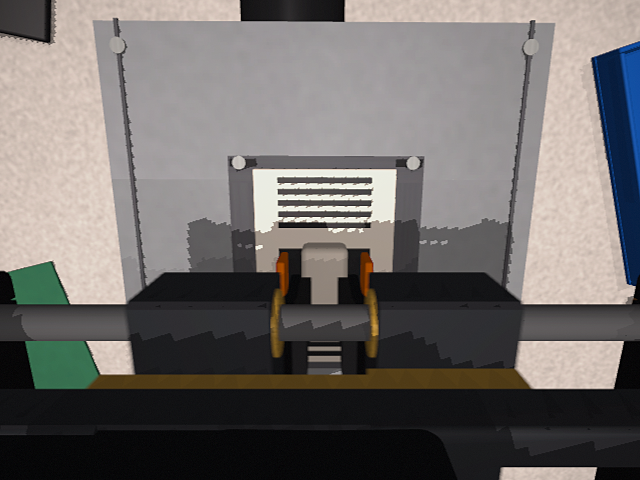

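```bash
python3 -c "
from s import *
o=st(); c=cams.camera('wrist'); 
a=np.radians(-17.95); R=np.array([[np.cos(a),-np.sin(a)],[np.sin(a),np.cos(a)]])
for n,(hx,hy,z) in {'plate':(56,38,.127),'screw-ish frame':(62,52,.124),'tabtop':(11,24,.148),'house':(130,120,.112)}.items():
    P=np.array([(sx*hx,sy*hy) for sx,sy in [(1,1),(1,-1),(-1,-1),(-1,1)]])@R.T+[505.9,-7.7]
    P=np.c_[P/1e3,[z]*4]
    print(n,proj(c,P,o).round().tolist())
T=o['position'];M=Ro.from_quat(o['tool_rot']).as_matrix()
for b in [0,18.7,37,51]: print(b,proj(c,T-M[:,2]*b/1e3,o))
save('w6',c)
"
```

```text
t 6.25 p [507.32  -7.   131.27] yaw -17.8 zax [ 0.0243 -0.0148 -0.9996] f [-0.38  0.18  0.24] m [ 0.01  0.05 -0.01] w 6.99
plate [[254.0, 169.0], [398.0, 169.0], [390.0, 362.0], [261.0, 362.0]]
screw-ish frame [[228.0, 157.0], [424.0, 157.0], [412.0, 368.0], [239.0, 369.0]]
tabtop [[278.0, 263.0], [375.0, 263.0], [373.0, 304.0], [279.0, 304.0]]
house [[95.0, 23.0], [556.0, 24.0], [504.0, 450.0], [146.0, 451.0]]
0 [[323.99397916 271.64768994]]
18.7 [[324.01033589 283.80806379]]
37 [[324.02963493 298.15588119]]
51 [[324.0472738  311.26945698]]
```

```bash
python3 -c "
import cv2
im=cv2.imread('pics/w6.png'); cv2.imwrite('pics/w6z.png',cv2.resize(im[220:400,230:420],None,fx=4,fy=3.2,interpolation=cv2.INTER_CUBIC))"
```

```text
(no output)
```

View pics/w6z.png

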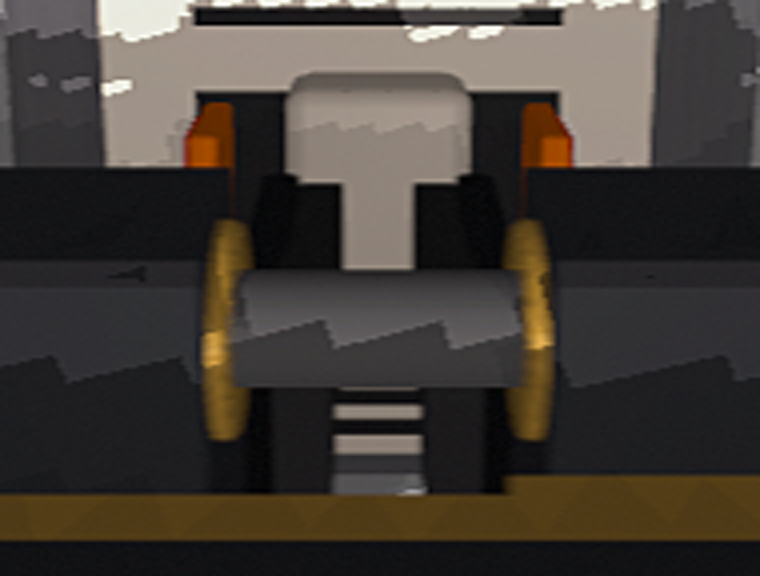

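Call:
{"fn": "play_rows", "kwargs": {
  "commands": [
    {"x": 0,"y": 0,"z": 0,"spin": 0},
    {"x": 0,"y": 0,"z": 0,"spin": 0}
  ]
}}

```text
time: 6.5
position: [0.5073, -0.007, 0.1313]
tool_rot: [0.988, -0.155, 0.013, 0.005]
ft_force: [-0.3, -0.1, 0.8]
grip_width: 0.0007
```

```bash
python3 -c "
from s import *
o=st(); c=cams.camera('side')
im=cv2.resize(c['img'][200:260,290:350,::-1],None,fx=7,fy=7,interpolation=cv2.INTER_CUBIC)
print((proj(c,o['position'])-[290,200])*7)
c=cams.camera('wrist');im2=cv2.resize(c['img'][250:400,250:400,::-1],(420,420),interpolation=cv2.INTER_CUBIC)
cv2.imwrite('pics/s7.png',np.hstack([im,im2])[:,:800])
"
```

```text
t 6.5 p [507.3   -6.97 131.26] yaw -17.8 zax [ 0.0242 -0.0147 -0.9996] f [-0.33 -0.13  0.76] m [0.05 0.05 0.07] w 0.72
[[207.75964088 215.71594001]]
```

View pics/s7.png

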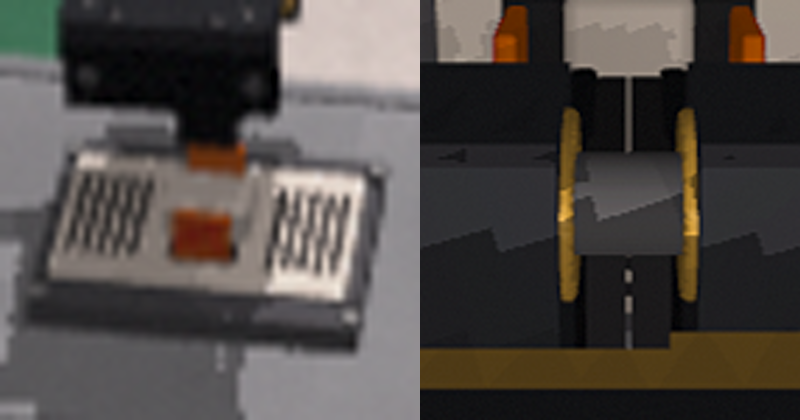

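Call:
{"fn": "play_rows", "kwargs": {
  "commands": [
    {"x": 0,"y": 0,"z": 0,"spin": 0},
    {"x": 0,"y": 0,"z": 0,"spin": 0},
    {"x": 0,"y": 0,"z": 0,"spin": 0},
    {"x": 0,"y": 0,"z": 0,"spin": 0},
    {"x": 0,"y": 0,"z": 0,"spin": 0},
    {"x": 0,"y": 0,"z": 0,"spin": 0},
    {"x": 0,"y": 0,"z": 0,"spin": 0}
  ],
  "grip": 1
}}

```text
time: 7.3
position: [0.5073, -0.007, 0.1313]
tool_rot: [0.988, -0.155, 0.013, 0.005]
ft_force: [0.8, 0.9, -1.2]
grip_width: 0.0482
```

```bash
python3 s.py 506.2 -7.6 111 -18
```

```text
t 7.3 p [507.31  -6.95 131.27] yaw -17.79 zax [ 0.0243 -0.0147 -0.9996] f [ 0.76  0.88 -1.21] m [ 0.07  0.08 -0.  ] w 48.16
tool d [-1.4  0.8 20.2] spin 0.004
```

Call:
{"fn": "play_rows", "kwargs": {
  "commands": [
    {"x": 0,"y": 0,"z": 0,"spin": 0},
    {"x": 0,"y": 0,"z": 0,"spin": 0},
    {"x": 0,"y": 0,"z": 0,"spin": 0},
    {"x": 0,"y": 0,"z": 0,"spin": 0},
    {"x": 0,"y": 0,"z": 0,"spin": 0},
    {"x": -1,"y": 1,"z": 5,"spin": 0},
    {"x": 0,"y": 0,"z": 5,"spin": 0},
    {"x": 0,"y": 0,"z": 0,"spin": 0}
  ],
  "grip": 1
}}

```text
time: 8.1
position: [0.5061, -0.0078, 0.1204]
tool_rot: [0.988, -0.155, 0.013, 0.005]
ft_force: [0.4, 0.2, -0.5]
grip_width: 0.0871
```

```bash
cat > v.py <<'E'
from s import *
import sys
o=st(506.2,-7.6,100,-18); c=cams.camera('side')
im=cv2.resize(c['img'][195:255,290:350,::-1],None,fx=7,fy=7,interpolation=cv2.INTER_CUBIC)
c=cams.camera('wrist');im2=cv2.resize(c['img'][150:400,190:460,::-1],(378,420),interpolation=cv2.INTER_CUBIC)
cv2.imwrite(f'pics/{sys.argv[1]}.png',np.hstack([im,im2])[:,:800])
E
python3 v.py v8
```

```text
t 8.1 p [506.12  -7.83 120.43] yaw -17.8 zax [ 0.0243 -0.0148 -0.9996] f [ 0.36  0.25 -0.54] m [0.07 0.05 0.03] w 87.14
tool d [-0.6 -0.4 20.4] spin 0.004
```

View pics/v8.png

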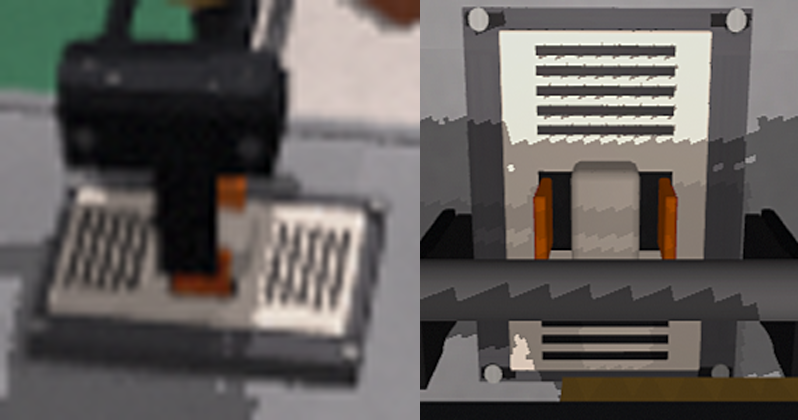

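```bash
python3 -c "
from s import *
c=cams.camera('side')
for z in [.12,.13,.14,.15,.16]: print(z,proj(c,[.4915,-.0525,z]),proj(c,[.491,-.055,z]))
"
```

```text
0.12 [[316.75105034 245.31715001]] [[316.72626839 245.92810838]]
0.13 [[316.747586  242.2848466]] [[316.72269868 242.89430699]]
0.14 [[316.7440934  239.22780167]] [[316.7190998  239.83571921]]
0.15 [[316.74057218 236.14571117]] [[316.7154714  236.75204002]]
0.16 [[316.73702199 233.03826604]] [[316.7118131 233.6429594]]
```

Call:
{"fn": "play_rows", "kwargs": {
  "commands": [
    {"x": 0,"y": 0,"z": 6,"spin": 0},
    {"x": 0,"y": 0,"z": 6,"spin": 0},
    {"x": 0,"y": 0,"z": 4,"spin": 0},
    {"x": 0,"y": 0,"z": 0,"spin": 0},
    {"x": 0,"y": 0,"z": 0,"spin": 0}
  ]
}}

```text
time: 8.75
position: [0.5072, -0.0082, 0.1035]
tool_rot: [0.988, -0.155, 0.014, 0.005]
ft_force: [0.1, -0.4, 0.4]
grip_width: 0.087
```

```bash
python3 v.py v9
```

```text
t 8.75 p [507.23  -8.19 103.51] yaw -17.79 zax [ 0.0255 -0.015  -0.9996] f [ 0.08 -0.38  0.39] m [ 0.04  0.   -0.  ] w 87.01
tool d [-1.3 -0.3  3.5] spin 0.004
```

View pics/v9.png

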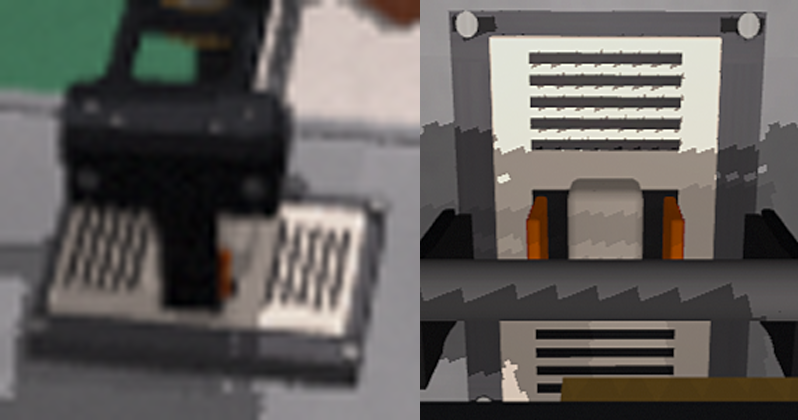

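Call:
{"fn": "play_rows", "kwargs": {
  "commands": [
    {"x": 0,"y": 0,"z": 4,"spin": 0},
    {"x": 0,"y": 0,"z": 4,"spin": 0},
    {"x": -1,"y": 0,"z": 1,"spin": 0},
    {"x": 0,"y": 0,"z": 0,"spin": 0},
    {"x": 0,"y": 0,"z": 0,"spin": 0}
  ],
  "newtons": 5
}}

```text
time: 9.35
position: [0.5068, -0.0081, 0.0942]
tool_rot: [0.988, -0.155, 0.014, 0.005]
ft_force: [-0.4, -0.1, -0.1]
grip_width: 0.0871
```

```bash
python3 v.py v10
```

```text
t 9.35 p [506.82  -8.08  94.23] yaw -17.79 zax [ 0.0266 -0.0153 -0.9995] f [-0.42 -0.11 -0.08] m [ 0.07  0.06 -0.01] w 87.07
tool d [-0.6 -0.2 -5.8] spin 0.004
```

View pics/v10.png

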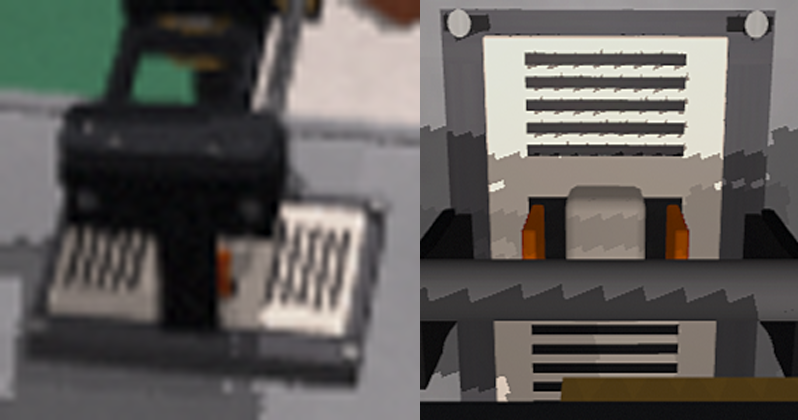

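Call:
{"fn": "play_rows", "kwargs": {
  "commands": [
    {"x": 0,"y": 0,"z": 0,"spin": 0},
    {"x": 0,"y": 0,"z": 0,"spin": 0},
    {"x": 0,"y": 0,"z": 0,"spin": 0},
    {"x": 0,"y": 0,"z": 0,"spin": 0},
    {"x": 0,"y": 0,"z": 0,"spin": 0},
    {"x": 0,"y": 0,"z": 0,"spin": 0},
    {"x": 0,"y": 0,"z": 0,"spin": 0}
  ],
  "grip": 0,
  "newtons": 5
}}

```text
time: 10.15
position: [0.5072, -0.0081, 0.0947]
tool_rot: [0.988, -0.155, 0.015, 0.006]
ft_force: [0.9, 0.7, -0.2]
grip_width: 0.0427
```

```bash
python3 v.py v11
```

```text
t 10.15 p [507.2   -8.11  94.68] yaw -17.79 zax [ 0.0277 -0.0155 -0.9995] f [ 0.85  0.69 -0.17] m [-0.    0.04 -0.03] w 42.66
tool d [-0.9 -0.2 -5.4] spin 0.004
```

View pics/v11.png

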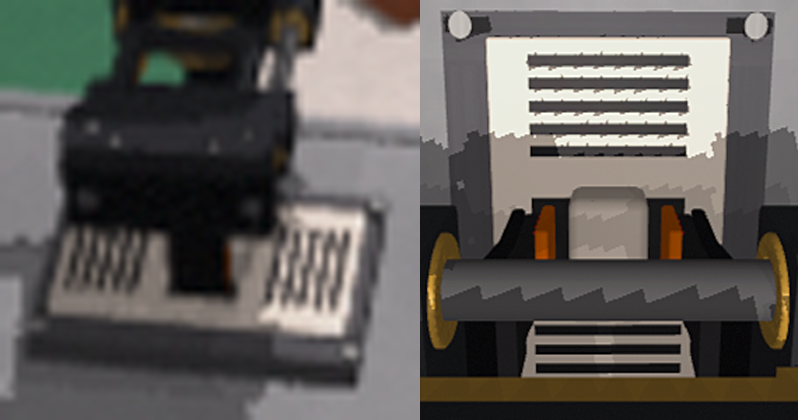

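Call:
{"fn": "play_rows", "kwargs": {
  "commands": [
    {"x": 0,"y": 0,"z": 0,"spin": 0},
    {"x": 0,"y": 0,"z": 0,"spin": 0},
    {"x": 0,"y": 0,"z": 0,"spin": 0}
  ],
  "newtons": 16
}}

```text
time: 10.55
position: [0.5072, -0.0081, 0.0947]
tool_rot: [0.988, -0.155, 0.015, 0.006]
ft_force: [-0.5, 0.5, -0.8]
grip_width: 0.0338
```

```bash
python3 s.py 507.2 -8.1 94.7
```

```text
t 10.55 p [507.19  -8.15  94.71] yaw -17.78 zax [ 0.0276 -0.0156 -0.9995] f [-0.46  0.52 -0.79] m [ 0.04  0.04 -0.08] w 33.85
tool d [-0. -0.  0.] spin None
```

Call:
{"fn": "play_rows", "kwargs": {
  "commands": [
    {"x": 0,"y": 1,"z": 0,"spin": 0},
    {"x": 0,"y": 1,"z": 0,"spin": 0},
    {"x": 0,"y": 0,"z": 0,"spin": 0}
  ]
}}

```text
time: 10.85
position: [0.5066, -0.01, 0.0947]
tool_rot: [0.988, -0.155, 0.015, 0.005]
ft_force: [0.8, -0.1, 0.4]
grip_width: 0.0332
```

```bash
cat > f.py <<'E'
from s import *
a=np.radians(-17.95); ux=np.array([np.cos(a),np.sin(a)]); uy=np.array([-np.sin(a),np.cos(a)])
C=np.array([505.9,-7.7])
fs=[]
for i in range(4):
    o=robot.get_obs(); fs.append(o['ft_force']); 
    if i<3: cams.camera('top')
f=np.mean(fs,0); p=o['position'][:2]*1e3-C
print('t',round(float(o['time']),2),'ux',(p@ux).round(2),'uy',(p@uy).round(2),'z',(o['position'][2]*1e3).round(2),'Fx',(f[:2]@ux).round(2),'Fy',(f[:2]@uy).round(2),'Fz',f[2].round(2),'w',(o['grip_width']*1e3).round(2))
E
python3 f.py
```

```text
Traceback (most recent call last):
  File "f.py", line 9, in <module>
    print('t',round(float(o['time']),2),'ux',(p@ux).round(2),'uy',(p@uy).round(2),'z',(o['position'][2]*1e3).round(2),'Fx',(f[:2]@ux).round(2),'Fy',(f[:2]@uy).round(2),'Fz',f[2].round(2),'w',(o['grip_width']*1e3).round(2))
                                                                                                                                                                                               ^^^^^^^^^^^^^^^^^^^^^^^^^^^
AttributeError: 'float' object has no attribute 'round'
```

```bash
sed -i "s/(o\['grip_width'\]\*1e3).round(2)/round(o['grip_width']*1e3,2)/" f.py; python3 f.py
```

```text
t 11.15 ux 1.39 uy -1.92 z 94.69 Fx 0.06 Fy 0.13 Fz -0.05 w 33.58
```

Call:
{"fn": "play_rows", "kwargs": {
  "commands": [
    {"x": 0,"y": 1,"z": 0,"spin": 0},
    {"x": 0,"y": 1,"z": 0,"spin": 0}
  ]
}}

```text
time: 11.35
position: [0.5061, -0.0116, 0.0947]
tool_rot: [0.988, -0.155, 0.015, 0.005]
ft_force: [-0.3, 0.3, 0.6]
grip_width: 0.0338
```

```bash
python3 f.py
```

```text
t 11.5 ux 1.43 uy -3.85 z 94.74 Fx -0.64 Fy 0.4 Fz 0.07 w 33.71
```

Call:
{"fn": "play_rows", "kwargs": {
  "commands": [
    {"x": 0,"y": 1,"z": 0,"spin": 0}
  ]
}}

```text
time: 11.6
position: [0.5058, -0.0126, 0.0947]
tool_rot: [0.988, -0.155, 0.015, 0.005]
ft_force: [2.0, 1.9, -0.3]
grip_width: 0.0333
```

```bash
python3 f.py
```

```text
t 11.75 ux 1.46 uy -4.69 z 94.75 Fx 0.43 Fy 1.73 Fz -0.25 w 33.66
```

Call:
{"fn": "play_rows", "kwargs": {
  "commands": [
    {"x": 0,"y": 1,"z": 0,"spin": 0}
  ]
}}

```text
time: 11.85
position: [0.5058, -0.0127, 0.0948]
tool_rot: [0.988, -0.155, 0.015, 0.004]
ft_force: [2.6, 6.8, 1.2]
grip_width: 0.0336
```

```bash
python3 f.py
```

```text
t 12.0 ux 1.49 uy -4.72 z 94.83 Fx 0.34 Fy 5.95 Fz 0.4 w 33.53
```

Call:
{"fn": "play_rows", "kwargs": {
  "commands": [
    {"x": 0,"y": -1,"z": 0,"spin": 0},
    {"x": 0,"y": -1,"z": 0,"spin": 0},
    {"x": 0,"y": -1,"z": 0,"spin": 0},
    {"x": 0,"y": -1,"z": 0,"spin": 0},
    {"x": 0,"y": -1,"z": 0,"spin": 0},
    {"x": 0,"y": -1,"z": 0,"spin": 0},
    {"x": 0,"y": -1,"z": 0,"spin": 0}
  ]
}}

```text
time: 12.7
position: [0.5074, -0.0073, 0.0947]
tool_rot: [0.988, -0.154, 0.015, 0.006]
ft_force: [-1.1, -0.8, -0.6]
grip_width: 0.0335
```

```bash
python3 f.py
```

```text
t 12.85 ux 1.33 uy 0.95 z 94.68 Fx -0.12 Fy -0.37 Fz -0.49 w 33.85
```

Call:
{"fn": "play_rows", "kwargs": {
  "commands": [
    {"x": 0,"y": -1,"z": 0,"spin": 0},
    {"x": 0,"y": -1,"z": 0,"spin": 0}
  ]
}}

```text
time: 13.05
position: [0.5081, -0.0053, 0.0947]
tool_rot: [0.988, -0.154, 0.015, 0.006]
ft_force: [-0.1, -1.3, 0.8]
grip_width: 0.0336
```

```bash
python3 f.py
```

```text
t 13.2 ux 1.37 uy 3.08 z 94.69 Fx -0.34 Fy -0.12 Fz 0.12 w 33.79
```

Call:
{"fn": "play_rows", "kwargs": {
  "commands": [
    {"x": 0,"y": -1,"z": 0,"spin": 0}
  ]
}}

```text
time: 13.3
position: [0.5084, -0.0043, 0.0947]
tool_rot: [0.988, -0.154, 0.015, 0.006]
ft_force: [-0.9, -1.0, 0.1]
grip_width: 0.0338
```

```bash
python3 f.py
```

```text
t 13.45 ux 1.35 uy 4.2 z 94.69 Fx -0.2 Fy -0.43 Fz 0.53 w 33.31
```

Call:
{"fn": "play_rows", "kwargs": {
  "commands": [
    {"x": 0,"y": -1,"z": 0,"spin": 0}
  ]
}}

```text
time: 13.55
position: [0.5086, -0.0034, 0.0947]
tool_rot: [0.988, -0.154, 0.015, 0.006]
ft_force: [-1.0, -4.2, 1.4]
grip_width: 0.0338
```

```bash
python3 f.py
```

```text
t 13.7 ux 1.32 uy 4.88 z 94.7 Fx 0.56 Fy -3.01 Fz 0.91 w 33.59
```

Call:
{"fn": "play_rows", "kwargs": {
  "commands": [
    {"x": 0,"y": 1,"z": 0,"spin": 0},
    {"x": 0,"y": 1,"z": 0,"spin": 0},
    {"x": 0,"y": 1,"z": 0,"spin": 0},
    {"x": 0,"y": 1,"z": 0,"spin": 0},
    {"x": 0,"y": 0.5,"z": 0,"spin": 0},
    {"x": 0,"y": 0,"z": 0,"spin": 0}
  ]
}}

```text
time: 14.3
position: [0.5077, -0.0068, 0.0948]
tool_rot: [0.988, -0.155, 0.015, 0.005]
ft_force: [-0.4, 0.5, 0.0]
grip_width: 0.0337
```

```bash
python3 f.py
```

```text
t 14.45 ux 1.44 uy 1.4 z 94.77 Fx -0.04 Fy 0.44 Fz 0.16 w 33.56
```

Call:
{"fn": "play_rows", "kwargs": {
  "commands": [
    {"x": 0,"y": 1.2,"z": 0,"spin": 0},
    {"x": 0,"y": 0.1,"z": 0,"spin": 0}
  ]
}}

```text
time: 14.65
position: [0.5073, -0.0081, 0.0948]
tool_rot: [0.988, -0.155, 0.015, 0.005]
ft_force: [0.2, 0.2, 0.2]
grip_width: 0.0336
```

```bash
python3 f.py
```

```text
t 14.8 ux 1.44 uy 0.1 z 94.76 Fx 0.39 Fy -0.07 Fz 0.22 w 33.22
```

Call:
{"fn": "play_rows", "kwargs": {
  "commands": [
    {"x": 0,"y": 0,"z": -1,"spin": 0},
    {"x": 0,"y": 0,"z": -1,"spin": 0}
  ]
}}

```text
time: 15.0
position: [0.5067, -0.008, 0.0965]
tool_rot: [0.988, -0.155, 0.015, 0.005]
ft_force: [-0.6, 0.1, -0.9]
grip_width: 0.0336
```

```bash
python3 f.py
```

```text
t 15.15 ux 1.04 uy 0.0 z 96.54 Fx -0.03 Fy -0.07 Fz -1.27 w 33.55
```

Call:
{"fn": "play_rows", "kwargs": {
  "commands": [
    {"x": 0,"y": 0,"z": -1,"spin": 0}
  ]
}}

```text
time: 15.25
position: [0.5067, -0.008, 0.0974]
tool_rot: [0.988, -0.155, 0.015, 0.005]
ft_force: [-0.3, -0.3, -0.8]
grip_width: 0.0334
```

```bash
python3 f.py
```

```text
t 15.4 ux 1.04 uy -0.0 z 97.6 Fx -0.07 Fy -0.06 Fz -0.79 w 33.66
```

Call:
{"fn": "play_rows", "kwargs": {
  "commands": [
    {"x": 0,"y": 0,"z": -1,"spin": 0}
  ]
}}

```text
time: 15.5
position: [0.5067, -0.008, 0.0985]
tool_rot: [0.988, -0.154, 0.015, 0.005]
ft_force: [0.4, 0.2, -0.9]
grip_width: 0.0336
```

```bash
python3 f.py
```

```text
t 15.65 ux 1.06 uy 0.02 z 98.67 Fx 0.08 Fy -0.32 Fz -1.11 w 33.87
```

Call:
{"fn": "play_rows", "kwargs": {
  "commands": [
    {"x": 0,"y": 0,"z": -2,"spin": 0},
    {"x": 0,"y": 0,"z": -2,"spin": 0},
    {"x": 0,"y": 0,"z": -3,"spin": 0},
    {"x": 0,"y": 0,"z": -3,"spin": 0},
    {"x": 0,"y": 0,"z": -4,"spin": 0},
    {"x": 0,"y": 0,"z": -5,"spin": 0},
    {"x": 0,"y": 0,"z": -6,"spin": 0}
  ]
}}

```text
time: 16.35
position: [0.5056, -0.0075, 0.1252]
tool_rot: [0.988, -0.154, 0.014, 0.005]
ft_force: [-0.3, 0.4, -0.5]
grip_width: 0.0339
```

```bash
python3 f.py; python3 v.py v12
```

```text
t 16.5 ux 0.3 uy 0.15 z 125.42 Fx 0.05 Fy 0.05 Fz -0.63 w 33.47
t 16.5 p [506.23  -7.65 125.42] yaw -17.77 zax [ 0.0284 -0.0143 -0.9995] f [ 0.22 -0.1  -0.42] m [0.04 0.06 0.01] w 33.47
tool d [-0.8 -0.2 25.4] spin 0.004
```

View pics/v12.png

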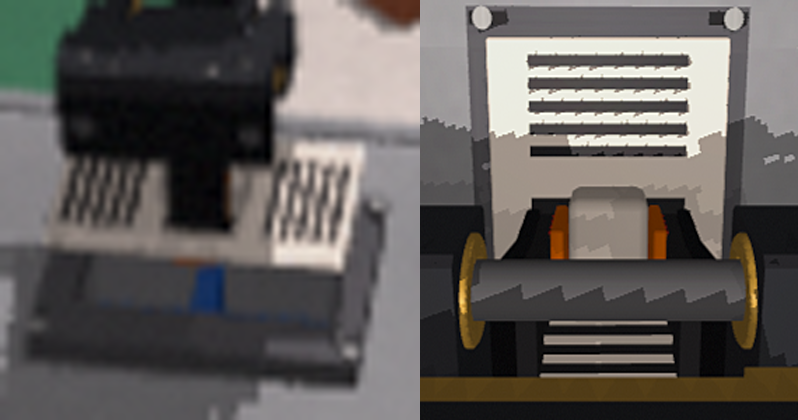

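Call:
{"fn": "play_rows", "kwargs": {
  "commands": [
    {"x": 0,"y": -6,"z": -8,"spin": 0},
    {"x": -5,"y": -14,"z": -4,"spin": 0},
    {"x": -10,"y": -22,"z": 0,"spin": 0},
    {"x": -12,"y": -27,"z": 0,"spin": 0},
    {"x": -12,"y": -27,"z": 0,"spin": 0},
    {"x": -12,"y": -27,"z": 0,"spin": 0},
    {"x": -12,"y": -27,"z": 0,"spin": 0},
    {"x": -12,"y": -27,"z": 0,"spin": 0}
  ]
}}

```text
time: 17.4
position: [0.4904, 0.1897, 0.1364]
tool_rot: [0.987, -0.159, 0.016, 0.005]
ft_force: [0.3, -0.4, -1.4]
grip_width: 0.0333
```

```bash
python3 s.py 467.5 317.5 130 -18
```

```text
t 17.4 p [490.45 189.66 136.39] yaw -18.26 zax [ 0.0292 -0.0138 -0.9995] f [ 0.3  -0.39 -1.43] m [ 0.1  -0.01 -0.06] w 33.32
tool d [ -62.  -114.2    4. ] spin -0.004
```

Call:
{"fn": "play_rows", "kwargs": {
  "commands": [
    {"x": -13,"y": -24,"z": 0,"spin": 0},
    {"x": -13,"y": -24,"z": 0,"spin": 0},
    {"x": -12,"y": -18,"z": 0,"spin": 0},
    {"x": -9,"y": -12,"z": 0,"spin": 0},
    {"x": -4,"y": -6,"z": 0,"spin": 0},
    {"x": 0,"y": 0,"z": 0,"spin": 0},
    {"x": 0,"y": 0,"z": 0,"spin": 0}
  ]
}}

```text
time: 18.1
position: [0.4659, 0.2958, 0.1362]
tool_rot: [0.988, -0.155, 0.016, 0.004]
ft_force: [0.1, 0.0, -1.4]
grip_width: 0.0338
```

```bash
python3 s.py 467.5 317.5 130 -18
```

```text
t 18.1 p [465.93 295.81 136.16] yaw -17.85 zax [ 0.0306 -0.0119 -0.9995] f [ 0.09  0.05 -1.4 ] m [0.09 0.04 0.03] w 33.81
tool d [ -5.4 -21.1   5.9] spin 0.003
```

Call:
{"fn": "play_rows", "kwargs": {
  "commands": [
    {"x": -3,"y": -10,"z": 5,"spin": 0},
    {"x": -2,"y": -9,"z": 12,"spin": 0},
    {"x": 0,"y": 0,"z": 20,"spin": 0},
    {"x": 0,"y": 0,"z": 20,"spin": 0},
    {"x": 0,"y": 0,"z": 20,"spin": 0},
    {"x": 0,"y": 0,"z": 12,"spin": 0},
    {"x": 0,"y": 0,"z": 5,"spin": 0},
    {"x": 0,"y": 0,"z": 0,"spin": 0}
  ]
}}

```text
time: 18.9
position: [0.4731, 0.3152, 0.0347]
tool_rot: [0.987, -0.158, 0.016, 0.003]
ft_force: [0.4, 0.7, -1.2]
grip_width: 0.0338
```

```bash
python3 s.py 467.5 317.5 -14 -18;  python3 -c "
from h import *
c=cams.camera('side'); cv2.imwrite('pics/s13.png',cv2.resize(c['img'][140:290,200:370,::-1],None,fx=4,fy=4,interpolation=cv2.INTER_CUBIC))"
```

```text
t 18.9 p [473.13 315.21  34.68] yaw -18.18 zax [ 0.0312 -0.0117 -0.9994] f [ 0.4   0.65 -1.23] m [0.06 0.01 0.03] w 33.85
tool d [-7.7 -0.5 48.4] spin -0.003
```

View pics/s13.png

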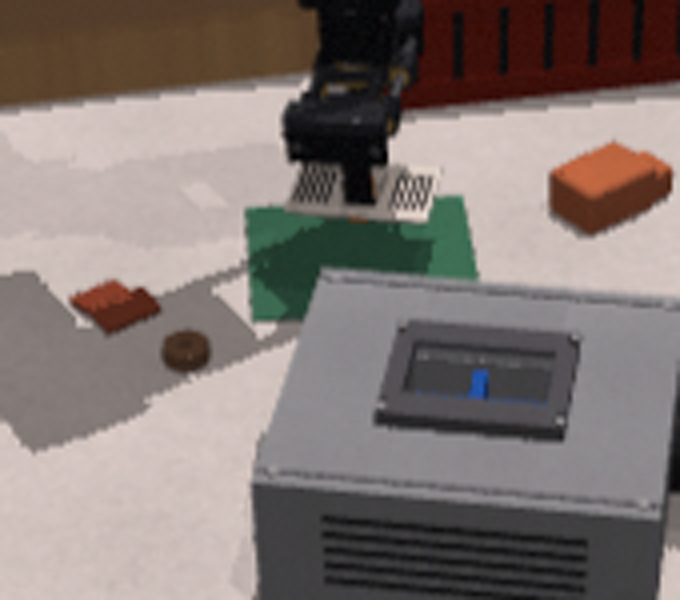

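Call:
{"fn": "play_rows", "kwargs": {
  "commands": [
    {"x": -3,"y": 0,"z": 8,"spin": 0},
    {"x": -3,"y": 0,"z": 10,"spin": 0},
    {"x": -1,"y": 0,"z": 10,"spin": 0},
    {"x": 0,"y": 0,"z": 6,"spin": 0},
    {"x": 0,"y": 0,"z": 3,"spin": 0},
    {"x": 0,"y": 0,"z": 0,"spin": 0},
    {"x": 0,"y": 0,"z": 0,"spin": 0}
  ]
}}

```text
time: 19.65
position: [0.4693, 0.3183, -0.0032]
tool_rot: [0.987, -0.158, 0.019, 0.002]
ft_force: [-0.2, 0.7, -0.9]
grip_width: 0.0333
```

```bash
python3 s.py 467.5 317.5 -15.8 -18
```

```text
t 19.65 p [469.29 318.33  -3.18] yaw -18.18 zax [ 0.0364 -0.0094 -0.9993] f [-0.24  0.72 -0.88] m [0.05 0.1  0.02] w 33.35
tool d [-1.9  1.4 12.6] spin -0.003
```

Call:
{"fn": "play_rows", "kwargs": {
  "commands": [
    {"x": 0,"y": 0,"z": 4,"spin": 0},
    {"x": 0,"y": 0,"z": 3,"spin": 0},
    {"x": 0,"y": 0,"z": 2,"spin": 0},
    {"x": 0,"y": 0,"z": 0,"spin": 0}
  ]
}}

```text
time: 20.05
position: [0.4705, 0.3185, -0.0122]
tool_rot: [0.987, -0.158, 0.02, 0.001]
ft_force: [-0.2, -0.4, -1.6]
grip_width: 0.034
```

```bash
python3 s.py 467.5 317.5 -15.8 -18
```

```text
t 20.05 p [470.47 318.45 -12.15] yaw -18.19 zax [ 0.0381 -0.0086 -0.9992] f [-0.22 -0.41 -1.55] m [ 0.07  0.04 -0.03] w 33.98
tool d [-2.7  1.8  3.5] spin -0.003
```

Call:
{"fn": "play_rows", "kwargs": {
  "commands": [
    {"x": 0,"y": 0,"z": 1.5,"spin": 0},
    {"x": 0,"y": 0,"z": 1,"spin": 0},
    {"x": 0,"y": 0,"z": 0,"spin": 0}
  ]
}}

```text
time: 20.35
position: [0.4707, 0.3185, -0.0148]
tool_rot: [0.987, -0.158, 0.02, 0.001]
ft_force: [0.2, -0.9, -1.4]
grip_width: 0.0333
```

```bash
python3 f.py
```

```text
t 20.5 ux -133.91 uy 299.56 z -14.61 Fx -0.04 Fy -0.31 Fz -1.14 w 33.32
```

Call:
{"fn": "play_rows", "kwargs": {
  "commands": [
    {"x": 0,"y": 0,"z": 1,"spin": 0}
  ]
}}

```text
time: 20.6
position: [0.4711, 0.3186, -0.0154]
tool_rot: [0.987, -0.158, 0.02, 0.001]
ft_force: [0.3, -0.1, 1.6]
grip_width: 0.0335
```

```bash
python3 f.py
```

```text
t 20.75 ux -133.7 uy 299.69 z -15.38 Fx 0.19 Fy 0.08 Fz 1.08 w 33.73
```

Contact begins; a touch more, then release.

Call:
{"fn": "play_rows", "kwargs": {
  "commands": [
    {"x": 0,"y": 0,"z": 0.8,"spin": 0},
    {"x": 0,"y": 0,"z": 0,"spin": 0}
  ]
}}

```text
time: 20.95
position: [0.4711, 0.3187, -0.0155]
tool_rot: [0.987, -0.158, 0.02, 0.001]
ft_force: [-0.4, -0.1, -0.1]
grip_width: 0.0335
```

```bash
python3 f.py; python3 -c "
from h import *
c=cams.camera('side'); cv2.imwrite('pics/s14.png',cv2.resize(c['img'][160:250,240:340,::-1],None,fx=6,fy=6,interpolation=cv2.INTER_CUBIC))"
```

```text
t 21.1 ux -133.59 uy 299.75 z -15.66 Fx -0.13 Fy -0.32 Fz 1.47 w 33.21
```

View pics/s14.png

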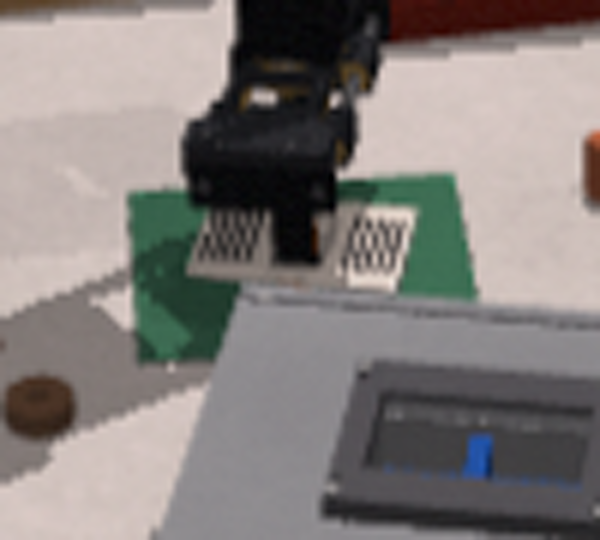

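Call:
{"fn": "play_rows", "kwargs": {
  "commands": [
    {"x": 0,"y": 0,"z": 0,"spin": 0},
    {"x": 0,"y": 0,"z": 0,"spin": 0},
    {"x": 0,"y": 0,"z": 0,"spin": 0}
  ],
  "newtons": 4
}}

```text
time: 21.45
position: [0.4713, 0.3188, -0.0157]
tool_rot: [0.987, -0.158, 0.02, 0.001]
ft_force: [0.3, -0.0, 1.7]
grip_width: 0.0453
```

Call:
{"fn": "play_rows", "kwargs": {
  "commands": [
    {"x": 0,"y": 0,"z": 0,"spin": 0},
    {"x": 0,"y": 0,"z": 0,"spin": 0},
    {"x": 0,"y": 0,"z": 0,"spin": 0},
    {"x": 0,"y": 0,"z": 0,"spin": 0},
    {"x": 0,"y": 0,"z": 0,"spin": 0},
    {"x": 0,"y": 0,"z": 0,"spin": 0}
  ],
  "grip": 0.85
}}

```text
time: 22.05
position: [0.4714, 0.3188, -0.0162]
tool_rot: [0.987, -0.158, 0.02, 0.001]
ft_force: [-0.6, -0.2, 0.7]
grip_width: 0.0732
```

```bash
python3 f.py; python3 -c "
from h import *
c=cams.camera('side'); cv2.imwrite('pics/s15.png',cv2.resize(c['img'][160:250,240:340,::-1],None,fx=6,fy=6,interpolation=cv2.INTER_CUBIC))"
```

```text
t 22.2 ux -133.4 uy 300.0 z -16.16 Fx 0.05 Fy -0.19 Fz 0.55 w 73.94
```

View pics/s15.png

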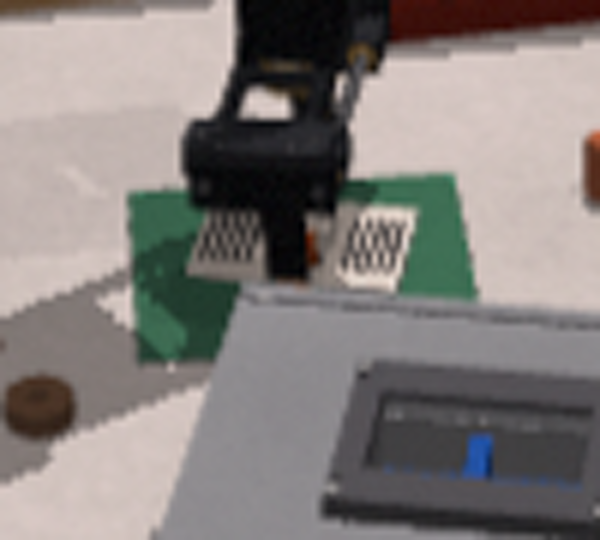

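Call:
{"fn": "play_rows", "kwargs": {
  "commands": [
    {"x": 0,"y": 0,"z": -6,"spin": 0},
    {"x": 0,"y": 0,"z": -14,"spin": 0},
    {"x": 0,"y": 0,"z": -22,"spin": 0},
    {"x": 0,"y": 0,"z": -25,"spin": 0},
    {"x": 0,"y": 0,"z": -25,"spin": 0},
    {"x": 0,"y": 0,"z": -25,"spin": 0},
    {"x": 0,"y": 0,"z": -20,"spin": 0},
    {"x": 0,"y": 0,"z": -5,"spin": 0}
  ],
  "grip": 0.46
}}

```text
time: 23.05
position: [0.4651, 0.32, 0.1369]
tool_rot: [0.987, -0.158, 0.021, 0.0]
ft_force: [-0.0, -0.1, -0.2]
grip_width: 0.0399
```

```bash
python3 s.py 467.5 317.5 160 -18; python3 -c "
from h import *
o=robot.get_obs();print(o['q'].round(3))
c=cams.camera('wrist'); save('w16',c)
c=cams.camera('side'); save('s16',c)
for r in nets.outline_of(c,'cover')[:3]: print(r['conf'],r['pixel'],rect(c,r['region'],.0165))
"
```

```text
t 23.05 p [465.12 320.   136.86] yaw -18.2 zax [ 0.0416 -0.0068 -0.9991] f [-0.01 -0.13 -0.21] m [0.08 0.09 0.01] w 39.91
tool d [  4.    1.5 -23. ] spin -0.003
[ 0.419  0.497  1.662 -0.028  0.947  2.323]
0.9 [456.5, 356.5] [ 763.8 -389.8   78.5   57.6   -8.3]
0.62 [275.2, 200.4] [417.9 303.3 166.6  84.3  84.4]
0.59 [221.5, 399.3] [ 224.8 -408.8  150.3  104.8   64.4]
```

View pics/w16.png

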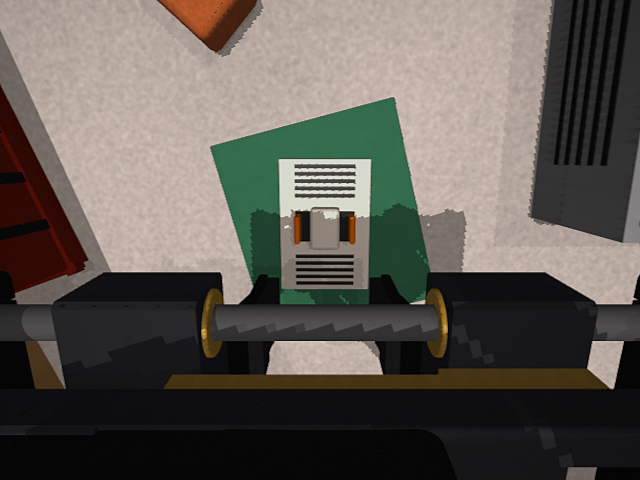

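View pics/s16.png

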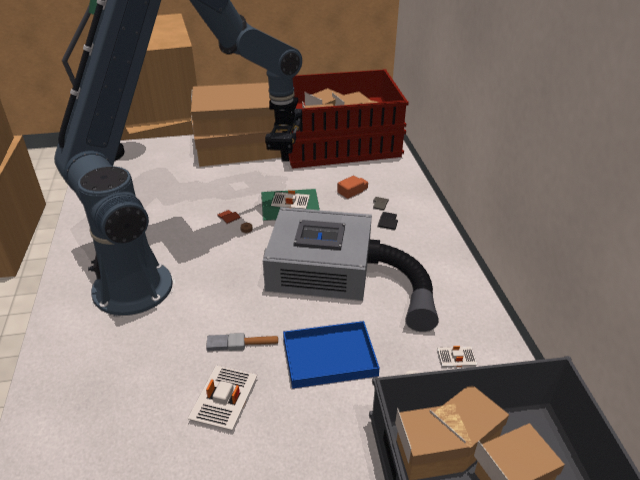

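Call:
{"fn": "play_rows", "kwargs": {
  "commands": [
    {"x": 6,"y": 13,"z": -6,"spin": -0.14},
    {"x": 9,"y": 26,"z": -6,"spin": -0.14},
    {"x": 5,"y": 30,"z": -6,"spin": -0.14},
    {"x": 0,"y": 30,"z": -6,"spin": -0.14},
    {"x": -4,"y": 30,"z": -6,"spin": -0.14},
    {"x": -8,"y": 29,"z": -6,"spin": -0.14},
    {"x": -12,"y": 27,"z": -6,"spin": -0.14},
    {"x": -16,"y": 25,"z": -6,"spin": -0.14}
  ]
}}

```text
time: 24.0
position: [0.4834, 0.0938, 0.1738]
tool_rot: [0.91, 0.415, 0.002, 0.008]
ft_force: [-0.9, -0.2, 0.4]
grip_width: 0.04
```

```bash
python3 s.py 470 -20 190 72
```

```text
t 24.0 p [483.43  93.82 173.82] yaw 48.99 zax [ 0.0102 -0.0127 -0.9999] f [-0.93 -0.22  0.44] m [-0.01 -0.06  0.03] w 40.04
tool d [-94.7  64.8 -14.9] spin -0.402
```

Call:
{"fn": "play_rows", "kwargs": {
  "commands": [
    {"x": -20,"y": 22,"z": -4,"spin": -0.14},
    {"x": -23,"y": 19,"z": -4,"spin": -0.14},
    {"x": -21,"y": 13,"z": -4,"spin": -0.1},
    {"x": -12,"y": 6,"z": -2,"spin": 0},
    {"x": -4,"y": 2,"z": 0,"spin": 0},
    {"x": 0,"y": 0,"z": 0,"spin": 0}
  ]
}}

```text
time: 24.6
position: [0.4915, -0.0148, 0.1818]
tool_rot: [0.812, 0.584, -0.006, 0.002]
ft_force: [-0.1, 0.1, 0.3]
grip_width: 0.04
```

```bash
python3 -c "
from s import *
cams.camera('top')
o=st(506,-8,150,72)
c=cams.camera('wrist'); save('w17',c)
for nm,z in [('filter',.086),('filter_grip',.112)]:
    for r in nets.outline_of(c,nm)[:2]:
        print(nm,round(r['conf'],2),np.round(r['pixel']),r['region'].sum(),rect(c,r['region'],z,o))
h=cv2.cvtColor(c['img'],cv2.COLOR_RGB2HSV); m=((h[...,0]>100)&(h[...,0]<125)&(h[...,1]>150)&(h[...,2]>60)).astype(np.uint8)
n,l,s,ce=cv2.connectedComponentsWithStats(m)
for i in range(1,n):
    if s[i,4]>60: print(s[i],ce[i].round(),rect(c,l==i,.112,o))
"
```

```text
t 24.65 p [491.29 -14.31 181.78] yaw 71.5 zax [-0.0068 -0.01   -0.9999] f [-0.16 -0.5   0.11] m [-0.01 -0.06 -0.02] w 40.43
tool d [11.  12.1 31.6] spin -0.009
filter 0.82 [337. 214.] 6482 [505.6  -8.3  89.1  48.4 -18.6]
filter_grip 0.67 [339. 217.] 6466 [506.7  -2.3  80.7  44.  -18.6]
[ 281  186  116   61 2628] [338. 212.] [506.   -2.5  80.7  43.4 -18.6]
```

View pics/w17.png

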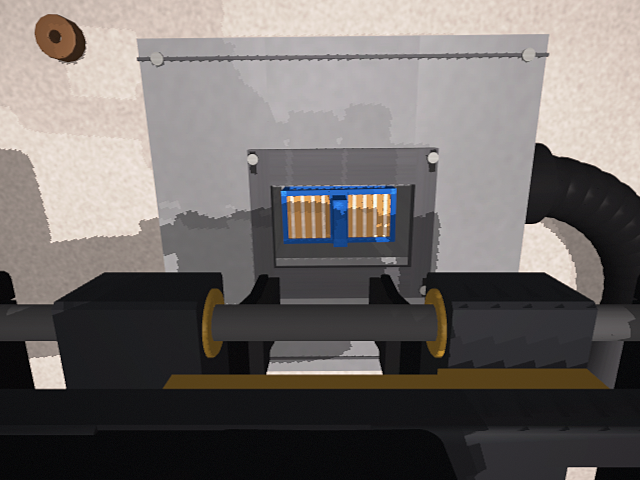

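```bash
python3 -c "
import cv2
im=cv2.imread('pics/w17.png'); cv2.imwrite('pics/w17z.png',cv2.resize(im[170:280,260:430],None,fx=4.5,fy=4.5,interpolation=cv2.INTER_CUBIC))"
```

```text
(no output)
```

View pics/w17z.png

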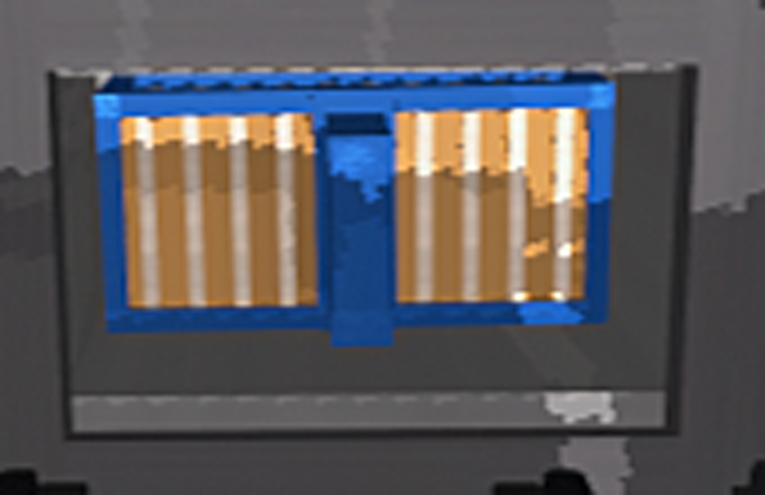

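```bash
python3 -c "
from c import *
M=None
o={'position':[.49129,-.01431,.18178]}
zx=np.array([-.0068,-.01,-.9999]); a=np.radians(71.5)
x=np.array([np.cos(a),np.sin(a),0]); x-=zx*(x@zx); x/=np.linalg.norm(x); y=np.cross(zx,x)
o['tool_rot']=Ro.from_matrix(np.c_[x,y,zx]).as_quat()
z=lambda p:np.array(p)/4.5+[260,170]
for n,q,h in [('block',[(97,95),(612,85),(606,322),(108,330)],.086),('bar',[(327,133),(392,135),(394,345),(333,346)],.112)]:
    P=topl(c,z(q),h,o)[:,:2]*1e3
    print(n,P.mean(0).round(1),np.linalg.norm(P-np.roll(P,1,0),axis=1).round(1), np.degrees(np.arctan2(*(P[1]-P[0]+P[2]-P[3])[::-1])).round(1))
" | tail -2
```

```text
block [505.8  -7.5] [41.5 87.5 41.7 87.7] -17.5
bar [505.9  -7.4] [34.6 10.1 34.1  9.8] -19.0
```

Call:
{"fn": "play_rows", "kwargs": {
  "commands": [
    {"x": 4,"y": 4,"z": 5,"spin": -0.005},
    {"x": 4,"y": 5,"z": 12,"spin": 0},
    {"x": 2,"y": 3,"z": 15,"spin": 0},
    {"x": 0,"y": 0,"z": 15,"spin": 0},
    {"x": 0,"y": 0,"z": 12,"spin": 0},
    {"x": 0,"y": 0,"z": 6,"spin": 0},
    {"x": 0,"y": 0,"z": 0,"spin": 0},
    {"x": 0,"y": 0,"z": 0,"spin": 0}
  ]
}}

```text
time: 25.6
position: [0.5084, -0.0031, 0.111]
tool_rot: [0.808, 0.59, -0.005, 0.002]
ft_force: [-0.6, -0.4, 0.1]
grip_width: 0.0403
```

```bash
python3 s.py 505.8 -7.5 54 72
```

```text
t 25.6 p [508.42  -3.07 110.95] yaw 72.29 zax [-0.0053 -0.0092 -0.9999] f [-0.63 -0.37  0.1 ] m [-0.01 -0.11  0.05] w 40.29
tool d [-4.4 -1.  57. ] spin 0.005
```

Call:
{"fn": "play_rows", "kwargs": {
  "commands": [
    {"x": -2,"y": -1,"z": 4,"spin": 0.005},
    {"x": -2,"y": 0,"z": 8,"spin": 0},
    {"x": 0,"y": 0,"z": 10,"spin": 0},
    {"x": 0,"y": 0,"z": 10,"spin": 0},
    {"x": 0,"y": 0,"z": 8,"spin": 0},
    {"x": 0,"y": 0,"z": 4,"spin": 0},
    {"x": 0,"y": 0,"z": 0,"spin": 0},
    {"x": 0,"y": 0,"z": 0,"spin": 0}
  ]
}}

```text
time: 26.4
position: [0.5068, -0.0076, 0.0639]
tool_rot: [0.809, 0.587, -0.004, 0.003]
ft_force: [-0.1, -0.1, 0.5]
grip_width: 0.0398
```

```bash
python3 s.py 505.8 -7.5 54 72; python3 -c "
from h import *
c=cams.camera('wrist'); save('w18',c)
c=cams.camera('side'); cv2.imwrite('pics/s18.png',cv2.resize(c['img'][180:280,260:370,::-1],None,fx=6,fy=6,interpolation=cv2.INTER_CUBIC))"
```

```text
t 26.4 p [506.79  -7.64  63.88] yaw 71.95 zax [-0.0031 -0.0097 -0.9999] f [-0.07 -0.12  0.54] m [-0.05 -0.05  0.02] w 39.84
tool d [-0.1 -1.   9.9] spin -0.001
```

View pics/w18.png

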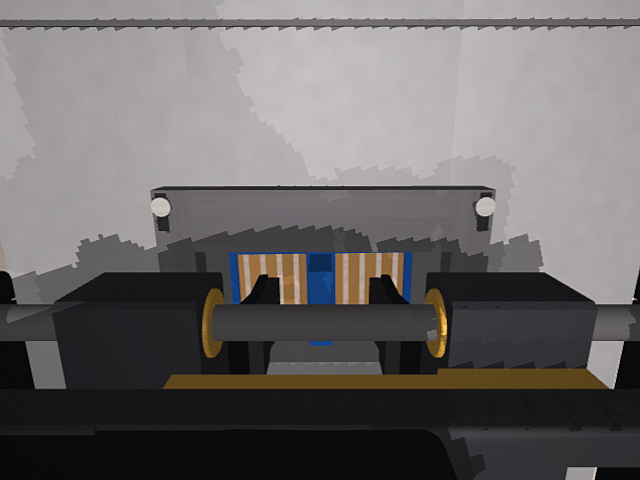

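View pics/s18.png

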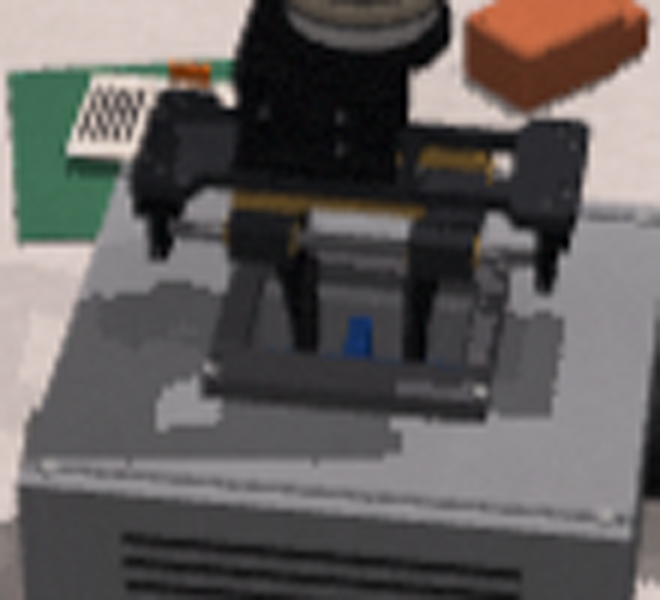

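```bash
python3 -c "
from h import *
c=cams.camera('side')
for p in [(.597,-.037),(.416,.022)]:
  for z in [.11,.12,.13,.14,.15,.16]: print(p,z,proj(c,[*p,z]).round(1))
"
```

```text
(0.597, -0.037) 0.11 [[355.  240.4]]
(0.597, -0.037) 0.12 [[355.1 237.4]]
(0.597, -0.037) 0.13 [[355.3 234.4]]
(0.597, -0.037) 0.14 [[355.4 231.4]]
(0.597, -0.037) 0.15 [[355.6 228.3]]
(0.597, -0.037) 0.16 [[355.7 225.3]]
(0.416, 0.022) 0.11 [[284.3 234.3]]
(0.416, 0.022) 0.12 [[284.2 231.3]]
(0.416, 0.022) 0.13 [[284.  228.3]]
(0.416, 0.022) 0.14 [[283.9 225.3]]
(0.416, 0.022) 0.15 [[283.8 222.2]]
(0.416, 0.022) 0.16 [[283.6 219.2]]
```

Call:
{"fn": "play_rows", "kwargs": {
  "commands": [
    {"x": 0,"y": -1,"z": 4,"spin": 0},
    {"x": 0,"y": 0,"z": 4,"spin": 0},
    {"x": 0,"y": 0,"z": 1,"spin": 0},
    {"x": 0,"y": 0,"z": 0,"spin": 0},
    {"x": 0,"y": 0,"z": 0,"spin": 0}
  ]
}}

```text
time: 27.05
position: [0.5067, -0.0075, 0.0553]
tool_rot: [0.809, 0.588, -0.003, 0.004]
ft_force: [0.4, 0.1, 0.2]
grip_width: 0.0403
```

```bash
python3 s.py 505.8 -7.5 54 72
```

```text
t 27.05 p [506.69  -7.51  55.32] yaw 71.96 zax [-3.000e-04 -1.040e-02 -9.999e-01] f [0.41 0.14 0.23] m [ 0.01 -0.08 -0.02] w 40.33
tool d [-0.3 -0.8  1.3] spin -0.001
```

Call:
{"fn": "play_rows", "kwargs": {
  "commands": [
    {"x": 0,"y": -1,"z": 1,"spin": 0},
    {"x": 0,"y": 0,"z": 0,"spin": 0},
    {"x": 0,"y": 0,"z": 0,"spin": 0},
    {"x": 0,"y": 0,"z": 0,"spin": 0},
    {"x": 0,"y": 0,"z": 0,"spin": 0},
    {"x": 0,"y": 0,"z": 0,"spin": 0}
  ],
  "grip": 0,
  "newtons": 8
}}

```text
time: 27.65
position: [0.5057, -0.0072, 0.0545]
tool_rot: [0.809, 0.588, -0.003, 0.004]
ft_force: [0.1, 0.7, 0.5]
grip_width: 0.01
```

Call:
{"fn": "play_rows", "kwargs": {
  "commands": [
    {"x": 0,"y": 0,"z": 0,"spin": 0},
    {"x": 0,"y": 0,"z": 0,"spin": 0}
  ],
  "newtons": 22
}}

```text
time: 27.85
position: [0.5057, -0.0072, 0.0544]
tool_rot: [0.809, 0.588, -0.003, 0.004]
ft_force: [-0.4, -0.0, -0.1]
grip_width: 0.01
```

```bash
python3 s.py 505.8 -7.5 54 72
```

```text
t 27.85 p [505.71  -7.19  54.45] yaw 71.96 zax [-1.000e-04 -1.040e-02 -9.999e-01] f [-0.44 -0.01 -0.07] m [-0.05 -0.08  0.04] w 10.04
tool d [-0.3  0.2  0.5] spin -0.001
```

Call:
{"fn": "play_rows", "kwargs": {
  "commands": [
    {"x": 0,"y": 0,"z": -3,"spin": 0},
    {"x": 0,"y": 0,"z": -5,"spin": 0},
    {"x": 0,"y": 0,"z": -6,"spin": 0},
    {"x": 0,"y": 0,"z": -6,"spin": 0},
    {"x": 0,"y": 0,"z": -4,"spin": 0},
    {"x": 0,"y": 0,"z": 0,"spin": 0}
  ]
}}

```text
time: 28.45
position: [0.5055, -0.0068, 0.0806]
tool_rot: [0.809, 0.588, -0.003, 0.004]
ft_force: [-0.4, 0.5, -1.8]
grip_width: 0.0095
```

```bash
python3 s.py 505.8 -7.5 145 72
```

```text
t 28.45 p [505.5   -6.82  80.57] yaw 71.97 zax [-3.000e-04 -1.030e-02 -9.999e-01] f [-0.41  0.54 -1.77] m [-0.06 -0.09  0.01] w 9.5
tool d [ -1.2   0.7 -64.4] spin -0.001
```

Call:
{"fn": "play_rows", "kwargs": {
  "commands": [
    {"x": 0,"y": 0,"z": -5,"spin": 0},
    {"x": 0,"y": 0,"z": -9,"spin": 0},
    {"x": 0,"y": 0,"z": -12,"spin": 0},
    {"x": 0,"y": 0,"z": -14,"spin": 0},
    {"x": 0,"y": 0,"z": -14,"spin": 0},
    {"x": 0,"y": 0,"z": -10,"spin": 0},
    {"x": 0,"y": 0,"z": -5,"spin": 0},
    {"x": 0,"y": 0,"z": 0,"spin": 0}
  ]
}}

```text
time: 29.25
position: [0.5048, -0.0059, 0.1548]
tool_rot: [0.809, 0.588, -0.003, 0.004]
ft_force: [-0.1, 0.3, -1.8]
grip_width: 0.0098
```

```bash
python3 s.py 472 -331 155 72; python3 -c "
from h import *
c=cams.camera('side'); save('s19',c)
print([ (r['conf'],rect(c,r['region'],.03)) for r in nets.outline_of(c,'tray')[:1]])"
```

```text
t 29.25 p [504.83  -5.86 154.8 ] yaw 71.97 zax [-9.000e-04 -1.010e-02 -9.999e-01] f [-0.07  0.25 -1.8 ] m [-0.04 -0.09  0.01] w 9.85
tool d [-319.3   69.4    3.1] spin -0.001
[(0.57, array([ 4.713e+02, -3.388e+02,  2.046e+02,  1.747e+02, -2.000e-01]))]
```

View pics/s19.png

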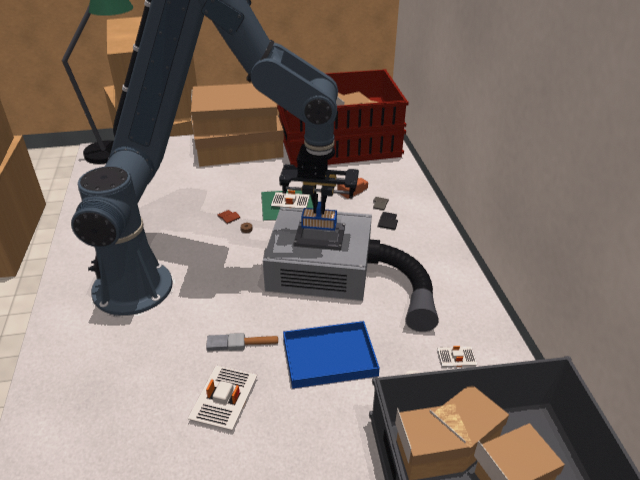

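Call:
{"fn": "play_rows", "kwargs": {
  "commands": [
    {"x": -5,"y": 1,"z": -1,"spin": 0},
    {"x": -10,"y": 2,"z": -1,"spin": 0},
    {"x": -16,"y": 3,"z": 0,"spin": 0},
    {"x": -22,"y": 5,"z": 0,"spin": 0},
    {"x": -25,"y": 6,"z": 0,"spin": 0},
    {"x": -25,"y": 6,"z": 0,"spin": 0},
    {"x": -25,"y": 6,"z": 0,"spin": 0},
    {"x": -25,"y": 6,"z": 0,"spin": 0}
  ]
}}

```text
time: 30.15
position: [0.4858, -0.1684, 0.1536]
tool_rot: [0.808, 0.59, -0.007, -0.001]
ft_force: [-0.5, -0.0, -1.0]
grip_width: 0.0099
```

```bash
python3 s.py 472 -328 155 72
```

```text
t 30.15 p [ 485.84 -168.36  153.64] yaw 72.25 zax [-0.012  -0.0071 -0.9999] f [-0.52 -0.05 -1.  ] m [-0.   -0.15  0.02] w 9.89
tool d [-1.563e+02  3.550e+01 -1.000e-01] spin 0.004
```

Call:
{"fn": "play_rows", "kwargs": {
  "commands": [
    {"x": -25,"y": 6,"z": 0,"spin": 0},
    {"x": -25,"y": 6,"z": 0,"spin": 0},
    {"x": -25,"y": 6,"z": 0,"spin": 0},
    {"x": -22,"y": 5,"z": 0,"spin": 0},
    {"x": -16,"y": 4,"z": 0,"spin": 0},
    {"x": -11,"y": 2,"z": 0,"spin": 0},
    {"x": -6,"y": 1,"z": 0,"spin": 0},
    {"x": 0,"y": 0,"z": 0,"spin": 0}
  ]
}}

```text
time: 30.95
position: [0.469, -0.3145, 0.1513]
tool_rot: [0.81, 0.586, -0.008, -0.003]
ft_force: [0.5, -0.1, -0.8]
grip_width: 0.0096
```

```bash
python3 s.py 472 -328 100 72
```

```text
t 30.95 p [ 468.99 -314.46  151.27] yaw 71.8 zax [-0.0173 -0.0045 -0.9998] f [ 0.5  -0.08 -0.82] m [ 0.02 -0.12  0.04] w 9.64
tool d [-11.4   7.9  51.3] spin -0.004
```

Call:
{"fn": "play_rows", "kwargs": {
  "commands": [
    {"x": -4,"y": 2,"z": 6,"spin": 0},
    {"x": -5,"y": 3,"z": 12,"spin": 0},
    {"x": -1,"y": 1,"z": 16,"spin": 0},
    {"x": 0,"y": 0,"z": 18,"spin": 0},
    {"x": 0,"y": 0,"z": 18,"spin": 0},
    {"x": 0,"y": 0,"z": 14,"spin": 0},
    {"x": 0,"y": 0,"z": 7,"spin": 0},
    {"x": 0,"y": 0,"z": 0,"spin": 0}
  ]
}}

```text
time: 31.75
position: [0.4709, -0.3218, 0.0523]
tool_rot: [0.808, 0.589, -0.008, -0.005]
ft_force: [-1.4, 0.1, -1.3]
grip_width: 0.0098
```

```bash
python3 s.py 472 -328 8.4 72;  python3 -c "
from h import *
c=cams.camera('side'); cv2.imwrite('pics/s20.png',cv2.resize(c['img'][270:420,240:430,::-1],None,fx=4,fy=4,interpolation=cv2.INTER_CUBIC))"
```

```text
t 31.75 p [ 470.86 -321.77   52.28] yaw 72.2 zax [-1.950e-02 -8.000e-04 -9.998e-01] f [-1.38  0.07 -1.34] m [ 0.02 -0.08 -0.03] w 9.77
tool d [-5.3  3.8 43.8] spin 0.003
```

View pics/s20.png

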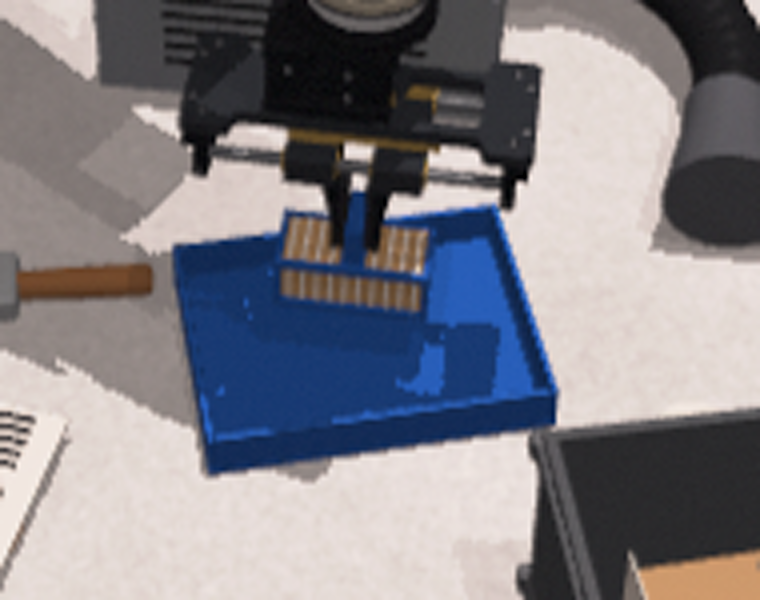

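Call:
{"fn": "play_rows", "kwargs": {
  "commands": [
    {"x": -2,"y": 1,"z": 6,"spin": 0},
    {"x": -2,"y": 1,"z": 10,"spin": 0},
    {"x": 0,"y": 0,"z": 9,"spin": 0},
    {"x": 0,"y": 0,"z": 5,"spin": 0},
    {"x": 0,"y": 0,"z": 3,"spin": 0},
    {"x": 0,"y": 0,"z": 0,"spin": 0},
    {"x": 0,"y": 0,"z": 0,"spin": 0}
  ]
}}

```text
time: 32.5
position: [0.4727, -0.3282, 0.0186]
tool_rot: [0.808, 0.589, -0.008, -0.003]
ft_force: [0.9, -0.2, -0.7]
grip_width: 0.0101
```

```bash
python3 s.py 472 -328 8.4 72
```

```text
t 32.5 p [ 472.74 -328.2    18.63] yaw 72.22 zax [-0.0158 -0.0044 -0.9999] f [ 0.95 -0.23 -0.73] m [ 0.01 -0.12 -0.02] w 10.08
tool d [ 0.1 -0.6 10.2] spin 0.004
```

Call:
{"fn": "play_rows", "kwargs": {
  "commands": [
    {"x": 0,"y": 0,"z": 4,"spin": 0},
    {"x": 0,"y": 0,"z": 3,"spin": 0},
    {"x": 0,"y": 0,"z": 1,"spin": 0},
    {"x": 0,"y": 0,"z": 0,"spin": 0}
  ]
}}

```text
time: 32.9
position: [0.473, -0.3286, 0.0107]
tool_rot: [0.808, 0.589, -0.008, -0.002]
ft_force: [0.4, -0.5, -0.5]
grip_width: 0.01
```

```bash
python3 f.py
```

```text
t 33.05 ux 67.76 uy -315.45 z 10.88 Fx 0.26 Fy 0.0 Fz -1.03 w 9.66
```

Call:
{"fn": "play_rows", "kwargs": {
  "commands": [
    {"x": 0,"y": 0,"z": 1,"spin": 0}
  ]
}}

```text
time: 33.15
position: [0.4733, -0.3288, 0.0101]
tool_rot: [0.808, 0.589, -0.008, -0.002]
ft_force: [-0.6, 0.7, -1.7]
grip_width: 0.01
```

```bash
python3 f.py
```

```text
t 33.3 ux 67.75 uy -315.47 z 9.9 Fx -0.01 Fy 0.36 Fz -1.45 w 9.88
```

Call:
{"fn": "play_rows", "kwargs": {
  "commands": [
    {"x": 0,"y": 0,"z": 1,"spin": 0}
  ]
}}

```text
time: 33.4
position: [0.4732, -0.3288, 0.009]
tool_rot: [0.808, 0.589, -0.008, -0.002]
ft_force: [-0.5, 0.5, -0.1]
grip_width: 0.01
```

```bash
python3 f.py
```

```text
t 33.55 ux 67.82 uy -315.51 z 8.97 Fx -0.14 Fy 0.1 Fz -0.67 w 9.98
```

Call:
{"fn": "play_rows", "kwargs": {
  "commands": [
    {"x": 0,"y": 0,"z": 0.8,"spin": 0}
  ]
}}

```text
time: 33.65
position: [0.473, -0.3288, 0.0087]
tool_rot: [0.808, 0.589, -0.008, -0.002]
ft_force: [-3.8, 1.0, 7.7]
grip_width: 0.0097
```

```bash
python3 f.py
```

```text
t 33.8 ux 67.72 uy -315.57 z 8.83 Fx -2.49 Fy -0.05 Fz 5.5 w 9.75
```

Call:
{"fn": "play_rows", "kwargs": {
  "commands": [
    {"x": 0,"y": 0,"z": 0,"spin": 0},
    {"x": 0,"y": 0,"z": 0,"spin": 0}
  ],
  "newtons": 4
}}

```text
time: 34.0
position: [0.4732, -0.3288, 0.0088]
tool_rot: [0.808, 0.589, -0.008, -0.002]
ft_force: [0.3, -0.0, 0.7]
grip_width: 0.0097
```

Call:
{"fn": "play_rows", "kwargs": {
  "commands": [
    {"x": 0,"y": 0,"z": 0,"spin": 0},
    {"x": 0,"y": 0,"z": 0,"spin": 0},
    {"x": 0,"y": 0,"z": 0,"spin": 0},
    {"x": 0,"y": 0,"z": 0,"spin": 0},
    {"x": 0,"y": 0,"z": 0,"spin": 0}
  ],
  "grip": 0.5
}}

```text
time: 34.5
position: [0.4737, -0.3292, 0.0083]
tool_rot: [0.808, 0.589, -0.007, -0.001]
ft_force: [0.0, -0.8, 0.0]
grip_width: 0.04
```

```bash
python3 f.py;  python3 -c "
from h import *
c=cams.camera('side'); cv2.imwrite('pics/s21.png',cv2.resize(c['img'][270:420,240:430,::-1],None,fx=4,fy=4,interpolation=cv2.INTER_CUBIC))"
```

```text
t 34.65 ux 68.35 uy -315.76 z 8.3 Fx -0.01 Fy -0.27 Fz 0.24 w 42.53
```

View pics/s21.png

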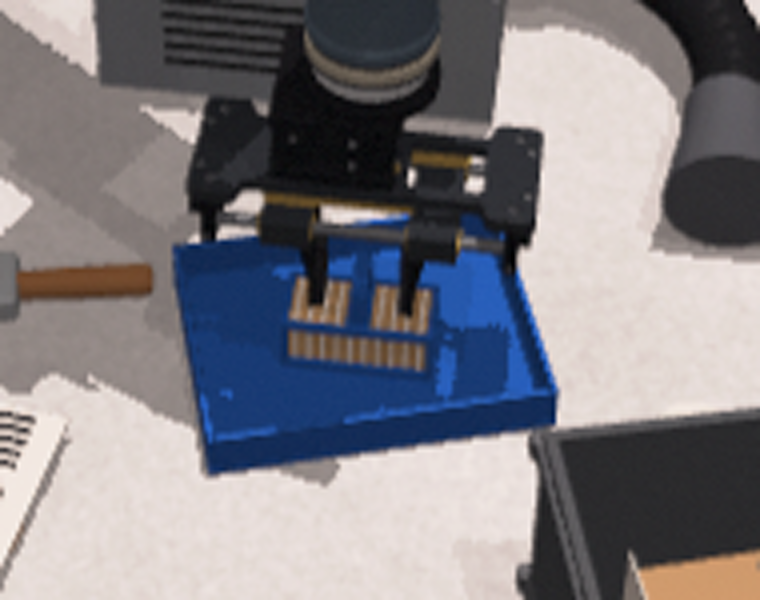

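Filter stands upright in the tray, at about (360,330) in this crop, and the fingers are clear of the bar. Retreat upward.

Call:
{"fn": "play_rows", "kwargs": {
  "commands": [
    {"x": 0,"y": 0,"z": -5,"spin": 0},
    {"x": 0,"y": 0,"z": -12,"spin": 0},
    {"x": 0,"y": 0,"z": -20,"spin": 0},
    {"x": 0,"y": 0,"z": -25,"spin": 0},
    {"x": 0,"y": 0,"z": -25,"spin": 0},
    {"x": 0,"y": 0,"z": -25,"spin": 0},
    {"x": 0,"y": 0,"z": -20,"spin": 0},
    {"x": 0,"y": 0,"z": 0,"spin": 0}
  ]
}}

```text
time: 35.5
position: [0.4758, -0.3284, 0.1507]
tool_rot: [0.808, 0.589, -0.007, 0.0]
ft_force: [0.2, -0.4, 0.2]
grip_width: 0.0432
```

```bash
python3 f.py;  python3 -c "
from h import *
c=cams.camera('side'); save('s22',c)
c=cams.camera('wrist'); save('w22',c)
c=cams.camera('top'); save('t22',c)
for nm,z in [('cover',.0165),('mat',.003)]:
  for r in nets.outline_of(c,nm)[:3]: print(nm,r['conf'],rect(c,r['region'],z))
"
```

```text
t 35.65 ux 67.43 uy -313.08 z 146.64 Fx 0.36 Fy -0.27 Fz 0.02 w 43.45
cover 0.92 [ 761.6 -382.2   84.3   56.5   -6.4]
cover 0.83 [467.6 318.6 114.8  78.2 -17.7]
cover 0.45 [ 225.2 -488.8   24.5   12.4   -4.7]
mat 0.82 [468.5 316.7 182.5 160.9  -3.8]
```

View pics/s22.png

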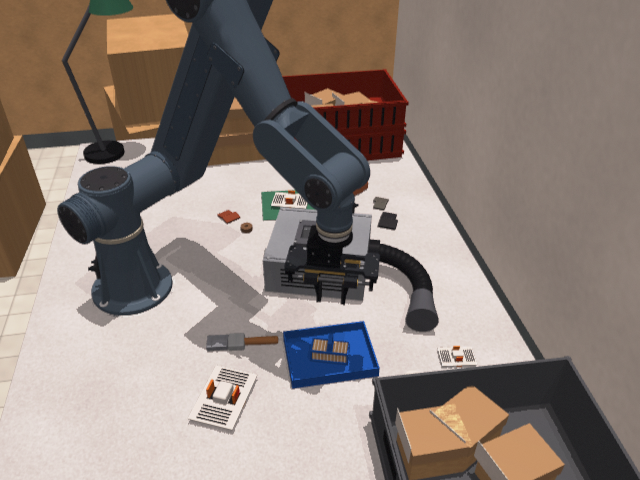

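View pics/w22.png

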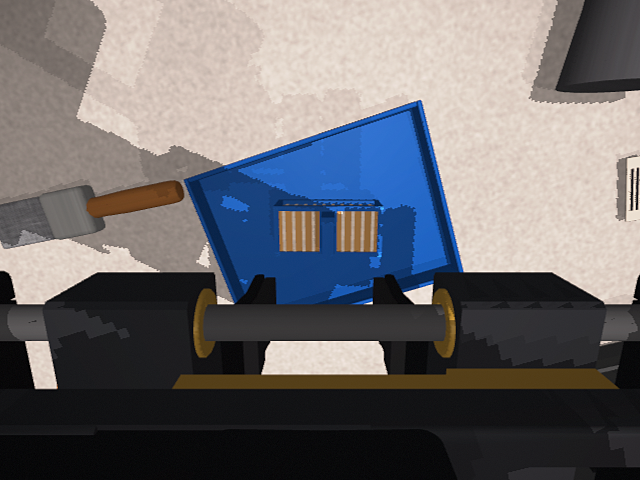

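View pics/t22.png

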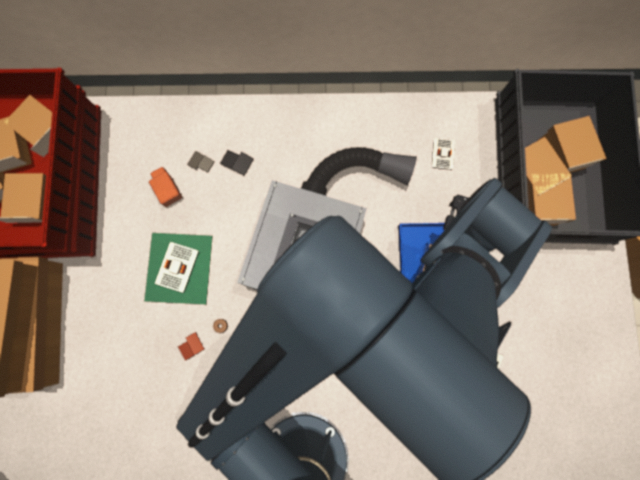

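The cover lies flat on the mat at (178,266) in the top view. The filter stands in the tray at (328,230) in the wrist view. The robot touches nothing and the bystanders are where they were.

```bash
python3 -c "
from h import *
print(robot.hand_in())"
```

```text
the job is handed in; nothing more can be done
None
```

The job is done and handed in at about 36 s. The cover is on the green mat and the filter is in the blue tray.

**Cover:** I squeezed both tabs to their stops with 16 N. I slid the cover gently to each side of the frame (about 6 N at most), set it in the middle, and it lifted with no hook catching. I set it down on the mat at light contact. The last top view puts it at (468, 319) mm, flat, right way up and within 2 mm of the mat's middle.

**Filter:** I gripped it by the bar, lifted it straight out and kept it within about 1.2° of level. I lowered it onto the tray floor with about 8 N of contact. The last wrist and side views show it standing upright near the tray's middle.

**Bystanders and robot:** The finds and tools look to be where they were, though the arm hid some of them in the last top view; the side view showed the rest. At the end the gripper was above the tray, clear of the filter and with about zero force on it.

**What disagreed:**
- **Tool length:** The real fingertips sit about 37 mm behind the reported TCP. My first squeeze therefore closed in the air above the tabs, touching nothing. I measured the offset in the side view and worked with it.
- **Frame position:** The picture put the frame about 0.9 mm off from the cover; by feel it was only about 0.1 mm. I used the felt value.
- **Tool tilt:** The tool leaned by up to 2.4° during fast moves, but it was nearly upright again when I gripped the filter.

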